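Unclip a printing plate and lean it to dry

TASK

Unclip the printing plate from its bench dock: hold its side release button pressed in while you draw the plate straight out of the socket, without wrenching the catch. Lay the plate flat on the table, printed side up, and let go of it; then take it again near its clip end and lean it steeply against the glass vase to dry, standing on the table on its plain end, clip end up and printed side facing outward, away from the vase. Let go of it there, and knock nothing over.

Things in the scene. Friction and masses are not known exactly. Their poses are not given: they have to be found in the camera images.
- plate_center (a point): Centre, half-way up, of the printing plate: a flat beech slab 150 mm long (its x), 54 wide (y), 20 thick (z), about 0.18 kg. z is the printed side (grey sheet with a leaf drawn in wood lines). +x points to the clip end: past the slab's end (x = +75 mm) a dark steel tongue, 40 wide and 14 thick, runs on to x = +100 mm.
- button_face (a point): Middle of the outer face of the black release button, 30 mm long and 14 mm high, on the plate's +y long side, 5 mm from mid-length towards the plain end (plate x = -5 mm); same axes as the plate. At rest it stands 9 mm out of the side (63 mm over button and opposite side); it is pressed in towards -y.
- release_button (a joint): Travel of the release button: 0 = out, 0.008 m = fully in; a spring pushes it out (4 N at rest, 8 N fully in). Squeezing the plate across its width at the button presses it. A steel catch nub, 7 mm out of the tongue's +y edge near its end, moves with it and clears the socket's lip once the button is in by about 7 mm. Let go and it springs out.
- plate_clip_end (a point): Middle of the end of the plate's tongue (clip end), plate x = +100 mm; same axes as the plate.
- plate_foot_end (a point): Middle of the plain end face of the plate, x = -75 mm, the end it shall stand on; same axes as the plate.
- dock_socket (a point): Middle of the mouth of the fixed bench dock's socket, 22 mm over the table; x points into the socket, z up: the plate comes out along -x. The tongue reaches 22 mm in, with 2 mm play to each side. The grey housing, 100 mm wide, 52 deep, 60 high, begins at this point.
- vase_axis (a point): Point on the upright axis of the round glass vase full of wooden blocks, 100 mm over the table; the vase is 104 mm in diameter, 223 mm high, and does not move.
- glue_stick_mid (a point): Glue stick standing upright, 27 mm diameter, 87 mm high; point half-way up, z along it. A bystander, loose.
- handle_stamp_mid (a point): Turned wooden hand stamp standing upright, 31x37x74 mm; point half-way up, z up. A bystander, loose.
- tape_roll_mid (a point): Roll of kraft tape standing on end, 69 mm diameter, 50 mm high; point half-way up, z up. A bystander, loose.
- print_plate: The whole printing plate; origin at the middle of its underside, 10 mm under point plate_center, same axes. In the dock it lies level, its tongue in the socket, on a wooden rail 12 mm high and 36 wide that runs from 8 to 133 mm in front of the socket's mouth: its underside is 12 mm over the table and its long sides overhang the rail by 9 mm.
- glass_vase: The vase; origin at the middle of its foot on the table.
- plate_dock: The fixed bench dock; origin on the table, 78 mm in front of the socket's mouth on its middle line, under where the plate's centre lies at the start; same axes as dock_socket.

How it is judged:
On the way, in this order (a step that is already met when the one before it is completed fails the run):
1. the plate is drawn out of the dock, its tongue clear of the socket ((x of plate_clip_end in the frame of dock_socket below -0.005 m or distance between plate_clip_end and dock_socket above 0.08 m)), for 0.1 s.
2. the plate lies flat on the table, printed side up, clear of the dock, and is let go (contact force between the fingers and print_plate below 0.1 N and angle between plate_center's own z axis and vertical below 0.15 rad and height (world z) of plate_center below 0.016 m and linear speed of print_plate below 0.03 m/s and (x of plate_clip_end in the frame of dock_socket below -0.005 m or distance between plate_clip_end and dock_socket above 0.08 m)), for 0.2 s.
At the end, for the whole second after the job is handed in: The plate stands on the table on its plain end (middle of that end lower than 22 mm), clip end up, leaning 5 to 45 degrees from upright, its upper end resting against the vase, printed side outward (facing up and away from the vase), let go and at rest (angle between plate_center's own x axis and vertical below 0.8 rad and angle between plate_center's own z axis and vertical below 1.48 rad and height (world z) of plate_foot_end below 0.022 m and contact force between print_plate and glass_vase above 0.03 N and horizontal distance between plate_clip_end and vase_axis below 0.085 m and contact force between the fingers and print_plate below 0.1 N and linear speed of print_plate below 0.02 m/s and angular speed of print_plate below 0.15 rad/s); the robot touches nothing.
It fails at once if the plate is wrenched against the dock with more than 60 N (contact force between print_plate and plate_dock above 60 N).
It fails at once if the glue stick is knocked over (angle between glue_stick_mid's own z axis and vertical above 0.6 rad).
It fails at once if the handle stamp is knocked over (angle between handle_stamp_mid's own z axis and vertical above 0.6 rad).
It fails at once if the tape roll is knocked over (angle between tape_roll_mid's own z axis and vertical above 0.6 rad).
It also fails if it takes over 61 s, if anything falls off the work surface, if the arm or the gripper's body presses on something with over 40 N, if the wrist force passes 120 N, or if a joint passes its speed limit or range.

ROBOT

A 7-joint arm with a two-finger parallel gripper is mounted at the origin on the work surface; the furniture and walls round the work are solid. World frame = base frame: x ahead of the robot, y to its left, z up, the work surface at z = 0. Lengths are in m, angles in rad, forces in N, time in s.
With the tool pointing down it reaches from about 0.4 to 0.85 m from the base axis. Payload 10.4 kg.
Tool frame: the origin (TCP) lies at the very end of the fingers, on their centre line; the grasp point (between the pads) lies 19 mm behind it; x points along the fingers, z is the direction in which the jaws open and shut, and the axes are right-handed (so a half turn about x gives the same grasp; the last joint's range is limited). The gripper opens to 87 mm and grips with 3 to 60 N. Pads are 19 mm wide; open, the fingers measure 117 mm over their backs; the gripper's body (75 mm by 190 mm) begins 51 mm behind the grasp point.
Start: joints at [1.138, 0.332, -0.065, 1.46, 0.022, 1.35, -0.088], TCP at [0.249, -0.573, 0.223] pointing down, gripper open.
Joint ranges: [-2.6, 2.6], [-0.5, 2.12], [-1.47, 1.34], [0.16, 2.42], [-1.27, 4.41], [0.06, 2.06], [-2.6, 2.6]. Speed limits (rad/s): [2.22, 2.22, 2.79, 2.79, 3.14, 3.14, 3.14].

INTERFACE

Orientations are given as a unit quaternion [w, x, y, z].
In Python, from bench import manip, viewer gives the robot as it stands. The module is installed in compiled form; this text tells all that it offers.
- The arm moves only by the tool arm_command, never from a script. Its argument "plan" is a list of rows, each an object of numbers: "dx", "dy", "dz": the shift along the world's x, y, z in mm; "wx", "wy", "wz": the turn, a rotation vector about the world's x, y, z in degrees; "claw": the opening, from 0 (shut) to 1 (fully open). In form: [{"dx": .., "dy": .., "dz": .., "wx": .., "wy": .., "wz": .., "claw": ..}, ...]. A call has 1 to 5 rows; each row shifts and turns the pose as measured when the row begins; what a row does not reach is not made up. A row lasts 1/10 s, in which the tool goes at most 50 mm and 8.59 degrees, less where a joint would pass 70% of its speed; a pose out of reach is approached as far as the arm can. A call is refused whole if a number of a shift passes 50 or a number of a turn 8.59, either way. A call with a gripper value outside its range is refused whole. The fingers move at their own pace and stop on an object; "squeeze" is the grip in N (left out, the last holds). Time passes only in rows, so rows that do not move let the fingers close. It gives the time, the measured TCP pose, the force and the opening at its end, in the units of the state.
- manip.observe(): the state, without advancing time (a new reading comes with each control period).
- viewer.get_image(name): name is "scene" or "top" or "wrist"; returns (picture, depth): 400x640x3 uint8, blue, green, red; 400x640 float32, m along the optical axis (not along the pixel's ray), 0 where there is no reading.
- viewer.camera_params(name): a dict with "fov_y" (degrees; the focal length in pixels is half the picture's height over the tangent of half this angle, whatever the lens; pixels are square), "cx", "cy" (the principal point, pixels), "dist_coeffs" ([k1, k2, p1, p2, k3] as OpenCV has them; the pictures are not rectified), "xyz" and "orientation" of the camera in the world. Camera axes: x right, y up, looking along -z (the intrinsics and any distortion apply to the point x, -y, -z); pixel columns grow to the right and rows downward; lengths in m; the calibration is good to about 2 mm. A picture is of the moment at which its call begins: read the wrist's pose just before it. camera_params takes no time and is no camera call; for the wrist camera it gives the pose at the moment of the call.
- manip.job_done(): hands the job in, once; it reports no verdict.
The state is a dict: "time_s": time; "qpos": joint angles; "qvel": joint speeds; "joint_torque": joint torques, N m; "eef_pos": TCP position; "tool_rot": TCP orientation; "wrist_force": force on the tool from outside, world axes, zero at the start; "torque": the same for the moment, N m; "width": opening from 0.0 (shut) to 1.0 (fully open).
Only numpy, scipy, OpenCV 4.12 (cv2) and the standard library are available. Lean on these libraries where they do the work, as an engineer would, in place of code of your own. Each camera call takes 0.05 s, during which the arm holds its last target.

## Working session

There is one attempt and no reset: what is moved stays moved. The work goes in short steps, Python scripts to look and compute and a tool call to move; the robot and the scene stay as the last step left them, time stands still between calls to the robot, and variables do not carry over. Pictures are saved under pics/ and viewed, and the job is handed in when it is done.

Besides the shell and the picture viewer there is one more tool, called after "Emit:" as name(argument=value, ...) on one line, values as JSON. arm_command: Moves the arm, as the interface text tells. Its arguments: {"type":"object","properties":{"plan":{"type":"array"},"squeeze":{"type":"number"}},"required":["plan"]}

```bash
mkdir -p pics; cat > h.py <<'E'
import numpy as np, cv2
from bench import manip, viewer
from scipy.spatial.transform import Rotation as R
def rot(q): return R.from_quat([q[1],q[2],q[3],q[0]]).as_matrix()
def grab(name,fn):
    p=viewer.camera_params(name); im,d=viewer.get_image(name)
    cv2.imwrite('pics/'+fn+'.png',im); np.savez('pics/'+fn+'.npz',im=im,d=d,p=np.array(p,dtype=object))
    return im,d,p
def load(fn):
    z=np.load('pics/'+fn+'.npz',allow_pickle=True); return z['im'],z['d'],z['p'].item()
def K(p,h=400):
    f=h/2/np.tan(np.radians(p['fov_y'])/2); return np.array([[f,0,p['cx']],[0,f,p['cy']],[0,0,1.]])
def cloud(d,p):
    H,W=d.shape; u,v=np.meshgrid(np.arange(W),np.arange(H))
    pts=np.stack([u,v],-1).reshape(-1,1,2).astype(float)
    n=cv2.undistortPoints(pts,K(p),np.array(p['dist_coeffs'],float)).reshape(H,W,2)
    c=np.stack([n[...,0]*d,-n[...,1]*d,-d],-1)
    return c@rot(p['orientation']).T+np.array(p['xyz'])
def proj(P,p):
    c=(np.atleast_2d(P)-np.array(p['xyz']))@rot(p['orientation'])
    c=c*[1,-1,-1]
    return cv2.projectPoints(c.reshape(-1,1,3),np.zeros(3),np.zeros(3),K(p),np.array(p['dist_coeffs'],float))[0].reshape(-1,2)
def st():
    s=manip.observe(); print(s['time_s'],np.round(s['eef_pos'],4),'rot\n',np.round(rot(s['tool_rot']),3),'\nF',np.round(s['wrist_force'],2),'w',s['width'],'q',np.round(s['qpos'],3)); return s
E
python3 - <<'E'
from h import *
st()
for n in ['scene','top','wrist']:
    im,d,p=grab(n,n+'0'); print(n,p)
E
```

```text
0.0 [ 0.2489 -0.5729  0.2217] rot
 [[-0.001  0.917  0.398]
 [ 0.001  0.398 -0.917]
 [-1.    -0.    -0.001]] 
F [0.38 0.12 0.42] w 1.00016902109746 q [ 1.138  0.333 -0.065  1.461  0.022  1.35  -0.089]
scene {'fov_y': 43.03008317294773, 'cx': 325.2387315019048, 'cy': 204.40667883825145, 'dist_coeffs': array([-0.0064943,  0.       ,  0.       ,  0.       ,  0.       ]), 'xyz': array([-0.23702582,  0.50578193,  0.88385991]), 'orientation': array([-0.47177435, -0.2171402 ,  0.35443749,  0.77759447])}
top {'fov_y': 44.82778348574072, 'cx': 325.25512704804686, 'cy': 196.0511305783362, 'dist_coeffs': array([0.0361347, 0.       , 0.       , 0.       , 0.       ]), 'xyz': array([0.33073658, 0.0809459 , 1.11222458]), 'orientation': array([-0.69242978, -0.07986215,  0.08427793,  0.71208165])}
wrist {'fov_y': 63.6195675300657, 'cx': 318.91566546961263, 'cy': 200.40953055944334, 'dist_coeffs': array([0.00857625, 0.        , 0.        , 0.        , 0.        ]), 'xyz': array([ 0.32397276, -0.5411734 ,  0.38364547]), 'orientation': array([ 0.82658374, -0.12474732,  0.0819564 , -0.54266065])}
```

View pics/scene0.png

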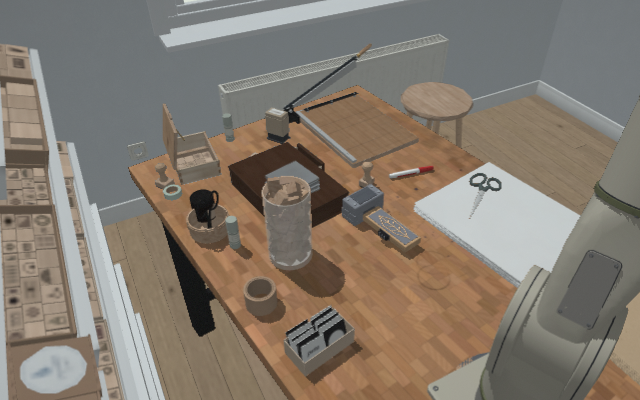

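View pics/top0.png

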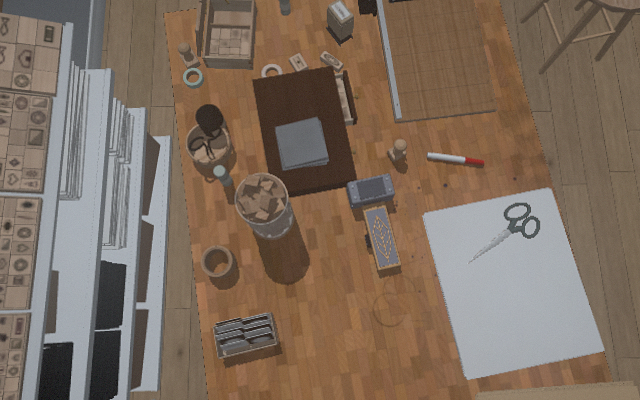

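View pics/wrist0.png

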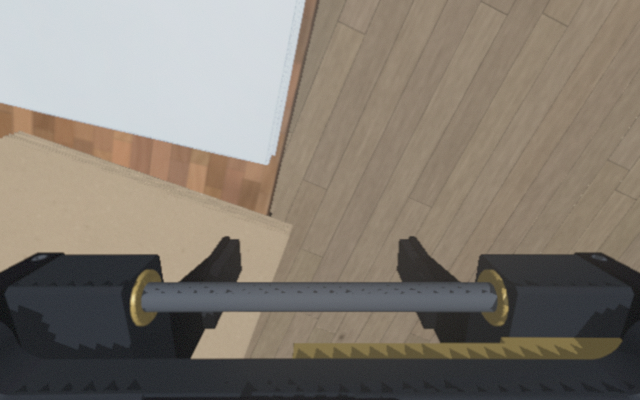

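Top view: plate about (382,238) with the button on its left side (368,241), dock (371,189), vase top (262,195), hand stamp (398,150), glue stick (222,175), tape roll (217,263). Next I measure from the depth.

```bash
python3 - <<'E'
from h import *
im,d,p=load('top0'); X=cloud(d,p)
for n,(u,v) in dict(plate=(382,238),dock=(371,189),vase=(262,200),stamp=(399,145),glue=(220,171),tape=(217,255),tbl=(340,300),box=(245,330),book=(300,110),paper=(460,250)).items(): print(n,np.round(X[v,u],3))
# plate top points
m=(X[...,2]>0.022)&(X[...,2]<0.042)
mm=np.zeros(m.shape,np.uint8); mm[195:285,350:410]=m[195:285,350:410]
n,l,s,c=cv2.connectedComponentsWithStats(mm)
k=l[238,382]; q=X[l==k]; print(s[k]); print('z',np.percentile(q[:,2],[5,50,95]))
r=cv2.minAreaRect((q[:,:2]*1000).astype(np.float32)); print(r, cv2.boxPoints(r))
crop=cv2.resize(im[160:300,330:430],None,fx=5.5,fy=4.2*1.0,interpolation=cv2.INTER_CUBIC)
crop=cv2.resize(im[160:300,320:450],None,fx=4.2,fy=4.2,interpolation=cv2.INTER_CUBIC)
cv2.imwrite('pics/topcrop.png',crop)
# others
def blob(u,v,zmin,zmax,w=40):
    m=np.zeros(X.shape[:2],bool); m[max(0,v-w):v+w,u-w:u+w]=True
    m&=(X[...,2]>zmin)&(X[...,2]<zmax); n,l,s,c=cv2.connectedComponentsWithStats(m.astype(np.uint8)); 
    q=X[l==l[v,u]]; r=cv2.minAreaRect((q[:,:2]*1000).astype(np.float32)); return r,len(q),np.median(q[:,2])
print('dock',blob(371,189,.05,.075)); print('vase',blob(262,195,.19,.26)); print('stamp',blob(399,143,.05,.09));print('glue',blob(220,171,.07,.1));print('tape',blob(217,251,.035,.06))
E
```

```text
plate [ 0.486 -0.054  0.034]
dock [ 0.593 -0.032  0.063]
vase [0.54  0.193 0.209]
stamp [ 0.692 -0.099  0.07 ]
glue [0.637 0.301 0.084]
tape [ 0.463  0.322 -0.002]
tbl [0.354 0.044 0.001]
box [0.297 0.248 0.046]
book [0.331 0.081 1.112]
paper [ 0.456 -0.227  0.027]
[ 350  200   51   71 1730]
z [0.02755329 0.03214374 0.03595012]
((500.0556945800781, -40.973785400390625), (168.7422332763672, 76.1360092163086), 12.904325485229492) [[409.31393   -22.709284 ]
 [426.31693   -96.922424 ]
 [590.7975    -59.23829  ]
 [573.79443    14.9748535]]
dock (((614.54345703125, -1.4776153564453125), (174.75286865234375, 101.19293212890625), 55.299076080322266), 1802, np.float64(0.06290058949128663))
vase (((544.8345336914062, 195.68927001953125), (102.5176010131836, 102.75057983398438), 32.04307556152344), 1502, np.float64(0.20004383946370585))
stamp (((691.9583129882812, -102.37871551513672), (27.832284927368164, 30.572769165039062), 87.41194152832031), 145, np.float64(0.07053187738447009))
glue (((636.5352172851562, 300.8529052734375), (25.304826736450195, 27.568920135498047), 88.54530334472656), 149, np.float64(0.08667729012599446))
tape (((841.5303955078125, -130.2491455078125), (2340.95068359375, 1647.17333984375), 88.42389678955078), 255567, np.float64(0.0009883797975676067))
```

View pics/topcrop.png

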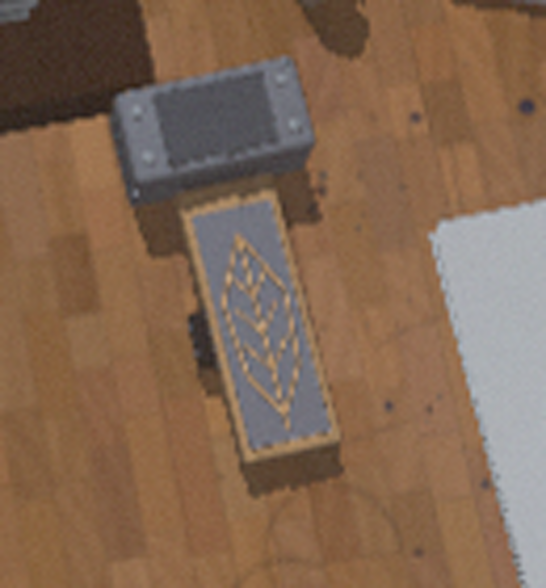

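```bash
python3 - <<'E'
from h import *
im,d,p=load('top0')
def ray(uv,z):
    n=cv2.undistortPoints(np.array(uv,float).reshape(-1,1,2),K(p),np.array(p['dist_coeffs'],float)).reshape(-1,2)
    r=np.c_[n[:,0],-n[:,1],-np.ones(len(n))]@rot(p['orientation']).T
    c=np.array(p['xyz']); return c+r*((z-c[2])/r[:,2])[:,None]
q=np.array([(184,212),(274,194),(340,438),(246,460)])/4.2+[320,160]-.4
P=ray(q,.032)*1000; print(np.round(P,1)); 
print([np.linalg.norm(P[i]-P[(i+1)%4]) for i in range(4)], P.mean(0))
x=(P[0]+P[1]-P[2]-P[3]); print(np.degrees(np.arctan2(x[1],x[0])))
X=cloud(d,p); m=(X[...,2]>.04)&(X[...,2]<.06); m[:240]=0;m[290:]=0;m[:,:195]=0;m[:,245:]=0
print('tape',np.round([X[m].min(0),X[m].max(0)],3))
E
```

```text
[[551.4 -15.3  32. ]
 [560.  -64.6  32. ]
 [427.7 -91.8  32. ]
 [417.6 -41.6  32. ]]
[np.float64(49.99592128702791), np.float64(135.08572460023976), np.float64(51.13763192532193), np.float64(136.42428086212666)] [489.17738101 -53.32264084  32.        ]
11.371227322868911
tape [[0.41  0.276 0.04 ]
 [0.477 0.348 0.055]]
```

Emit:
arm_command(plan=[{"dx": 18,"dy": 47,"dz": 10,"claw": 1},{"dx": 18,"dy": 47,"dz": 0},{"dx": 18,"dy": 47,"wz": -3},{"dx": 18,"dy": 47,"wz": -3},{"dx": 18,"dy": 47,"wz": -3}])

```text
schema error: expected keys dx, dy, dz, wx, wy, wz, claw
```

Emit:
arm_command(plan=[{"dx": 18,"dy": 47},{"dx": 18,"dy": 47},{"dx": 18,"dy": 47},{"dx": 18,"dy": 47},{"dx": 0,"dy": 0}])

```text
schema error: expected keys dx, dy, dz, wx, wy, wz, claw
```

```bash
python3 - <<'E'
from h import *
st(); im,d,p=grab('wrist','w1'); print(p['xyz'])
E
```

```text
0.15 [ 0.2489 -0.573   0.2219] rot
 [[-0.     0.917  0.398]
 [ 0.001  0.398 -0.917]
 [-1.    -0.    -0.001]] 
F [0.03 0.75 0.35] w 0.999889366108079 q [ 1.138  0.333 -0.065  1.461  0.022  1.35  -0.089]
[ 0.32398461 -0.54119632  0.38375773]
```

View pics/w1.png

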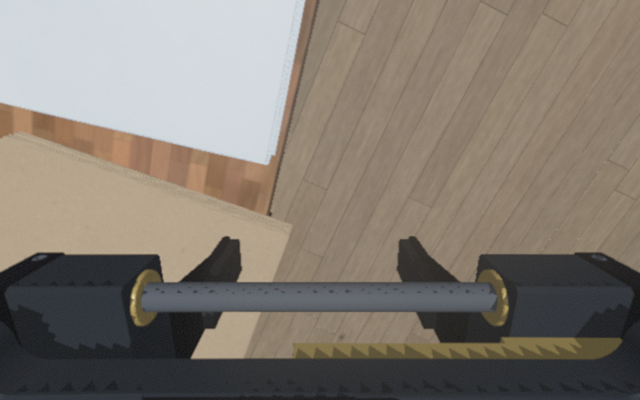

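Same view as before, since every row needs all its keys. I'll resend the move with the keys complete.

Emit:
arm_command(plan=[{"dx": 18,"dy": 47,"dz": 10,"wx": 0,"wy": 0,"wz": 0,"claw": 1},{"dx": 18,"dy": 47,"dz": 0,"wx": 0,"wy": 0,"wz": 0,"claw": 1},{"dx": 18,"dy": 47,"dz": 0,"wx": 0,"wy": 0,"wz": -4,"claw": 1},{"dx": 18,"dy": 47,"dz": 0,"wx": 0,"wy": 0,"wz": -4,"claw": 1},{"dx": 18,"dy": 47,"dz": 0,"wx": 0,"wy": 0,"wz": -4,"claw": 1}])

```text
time_s: 0.7
eef_pos: [0.3334, -0.3408, 0.2289]
tool_rot: [0.542, 0.452, 0.545, -0.452]
wrist_force: [0.7, -0.3, -0.7]
width: 1.0
```

Emit:
arm_command(plan=[{"dx": 18,"dy": 47,"dz": 0,"wx": 0,"wy": 0,"wz": 0,"claw": 1},{"dx": 18,"dy": 47,"dz": 0,"wx": 0,"wy": 0,"wz": 0,"claw": 1},{"dx": 18,"dy": 47,"dz": 0,"wx": 0,"wy": 0,"wz": 0,"claw": 1},{"dx": 18,"dy": 47,"dz": 0,"wx": 0,"wy": 0,"wz": 0,"claw": 1},{"dx": 0,"dy": 20,"dz": 0,"wx": 0,"wy": 0,"wz": 0,"claw": 1}])

```text
time_s: 1.2
eef_pos: [0.4046, -0.1289, 0.2294]
tool_rot: [0.543, 0.451, 0.545, -0.452]
wrist_force: [-0.8, -0.1, 0.9]
width: 1.004
```

```bash
python3 - <<'E'
from h import *
st(); im,d,p=grab('wrist','w2'); print(p['xyz'])
E
```

```text
1.2 [ 0.4046 -0.1289  0.2294] rot
 [[-0.002  0.983  0.184]
 [ 0.001  0.184 -0.983]
 [-1.    -0.002 -0.001]] 
F [-0.85 -0.11  0.88] w 1.0037979299748185 q [ 0.703 -0.099 -0.465  1.917 -0.046  1.316 -1.134]
[ 0.48528411 -0.11448181  0.39097484]
```

View pics/w2.png

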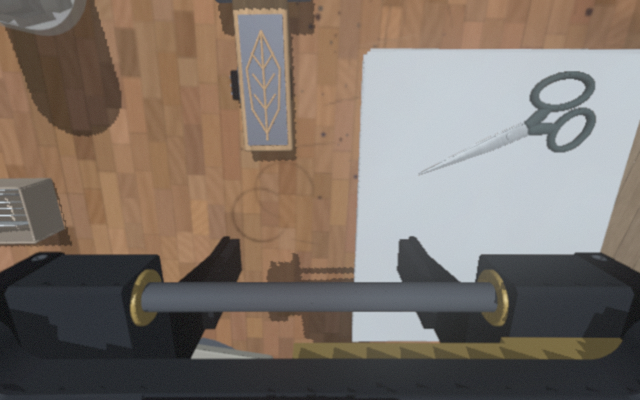

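The wrist view shows the plate at (236..293, 10..150) with the button at (235,83). I'll measure its corners on a zoomed crop.

```bash
python3 - <<'E'
from h import *
im,d,p=load('w2')
cv2.imwrite('pics/w2c.png',cv2.resize(im[0:165,205:325],None,fx=3.6,fy=3.6,interpolation=cv2.INTER_CUBIC))
X=cloud(d,p); print(np.round(X[80,265],4),np.round(X[180,220],4),np.round(X[83,235],4))
E
```

```text
[ 0.4946 -0.0557  0.0326] [ 3.695e-01 -1.090e-02 -1.000e-04] [ 0.486  -0.0245  0.0293]
```

View pics/w2c.png

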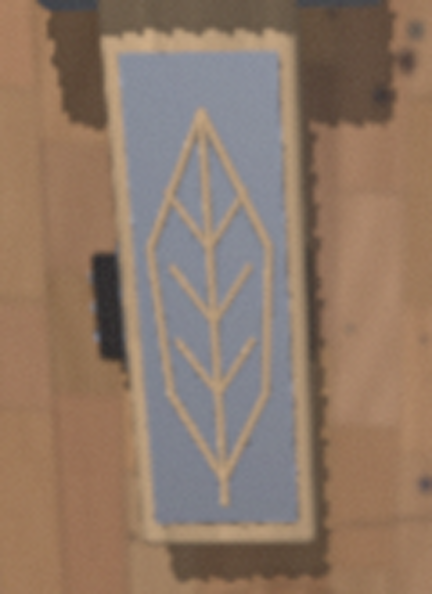

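```bash
cat >> h.py <<'E'
def ray(uv,z,p):
    n=cv2.undistortPoints(np.array(uv,float).reshape(-1,1,2),K(p),np.array(p['dist_coeffs'],float)).reshape(-1,2)
    r=np.c_[n[:,0],-n[:,1],-np.ones(len(n))]@rot(p['orientation']).T
    c=np.array(p['xyz']); return c+r*((z-c[2])/r[:,2])[:,None]
E
python3 - <<'E'
from h import *
im,d,p=load('w2')
def f(q,z):
    q=np.array(q)/3.6+[205,0]-.4
    P=ray(q,z,p)*1000; print(np.round(P,1).tolist())
    print(np.round([np.linalg.norm(P[i]-P[(i+1)%4]) for i in range(4)],1), P.mean(0))
    x=(P[0]+P[1]-P[2]-P[3]); print(np.degrees(np.arctan2(x[1],x[0])))
    x=(P[0]-P[3]); print(np.degrees(np.arctan2(x[1],x[0])))
f([(118,52),(277,52),(299,521),(154,524)],.032)
f([(103,37),(295,37),(313,541),(147,541)],.032)
print(np.round(ray(np.array([(95,255),(98,357)])/3.6+[205,0]-.4,.029,p)*1000,1))
E
```

```text
[[550.0, -20.8, 32.0], [558.0, -63.5, 32.0], [433.2, -89.1, 32.0], [424.1, -45.4, 32.0]]
[ 43.5 127.5  44.6 128.3] [491.31247399 -54.70084956  32.        ]
11.330825658556549
11.092190141514568
[[552.8, -16.4, 32.0], [562.5, -67.8, 32.0], [427.9, -94.3, 32.0], [418.5, -43.9, 32.0]]
[ 52.4 137.2  51.2 137.2] [490.43094715 -55.59513197  32.        ]
11.36257972092323
11.601232260089887
[[497.5 -19.   29. ]
 [469.6 -22.7  29. ]]
```

The slab's clip end is in the dock's shadow, so I work from the plain end (0.423,-0.069). That puts the plate centre near (0.4965,-0.0535) with yaw 11.4°. The button lands at plate x=-6, y=35, against -5 and 36 expected, which agrees.

Emit:
arm_command(plan=[{"dx": 43,"dy": 38,"dz": 0,"wx": 0,"wy": 0,"wz": 0.8,"claw": 1},{"dx": 43,"dy": 38,"dz": -20,"wx": 0,"wy": 0,"wz": 0,"claw": 1},{"dx": 0,"dy": 0,"dz": -40,"wx": 0,"wy": 0,"wz": 0,"claw": 1},{"dx": 0,"dy": 0,"dz": -40,"wx": 0,"wy": 0,"wz": 0,"claw": 1},{"dx": 0,"dy": 0,"dz": -20,"wx": 0,"wy": 0,"wz": 0,"claw": 1}])

```text
time_s: 1.75
eef_pos: [0.4804, -0.0614, 0.1122]
tool_rot: [0.55, 0.448, 0.546, -0.446]
wrist_force: [0.1, -0.3, -0.3]
width: 0.998
```

Emit:
arm_command(plan=[{"dx": 0,"dy": 0,"dz": -10,"wx": 0,"wy": 0,"wz": 0,"claw": 1},{"dx": 0,"dy": 0,"dz": 0,"wx": 0,"wy": 0,"wz": 0,"claw": 1}])

```text
time_s: 1.95
eef_pos: [0.4785, -0.0615, 0.0991]
tool_rot: [0.549, 0.447, 0.547, -0.447]
wrist_force: [1.4, 0.4, 0.2]
width: 0.999
```

```bash
python3 - <<'E'
from h import *
st(); im,d,p=grab('wrist','w3'); print(p['xyz'])
E
```

```text
1.95 [ 0.4785 -0.0615  0.0991] rot
 [[ 0.002  0.98   0.201]
 [-0.001  0.201 -0.98 ]
 [-1.     0.002  0.001]] 
F [1.36 0.4  0.25] w 0.9991392624454041 q [ 0.575  0.178 -0.582  1.951  0.114  1.042 -1.425]
[ 0.55824698 -0.04556096  0.2610376 ]
```

View pics/w3.png

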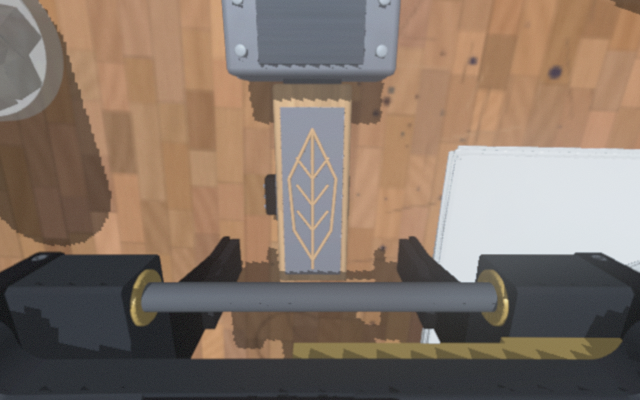

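The slab is visible now, with edges near (273,85)–(280,272) on the left and (351,87)–(346,272) on the right. I'll refine the measurement.

```bash
python3 - <<'E'
from h import *
im,d,p=load('w3')
P=ray([(273,87),(351,87),(346,271),(280,271)],.032,p)*1000; print(np.round(P,1))
print(np.round([np.linalg.norm(P[i]-P[(i+1)%4]) for i in range(4)],1), P.mean(0))
x=(P[0]+P[1]-P[2]-P[3]); print(np.degrees(np.arctan2(x[1],x[0])))
print(np.round(ray([(266,176),(268,213)],.026,p)*1000,1))
# dock front edge at top
P=ray([(228,72),(399,74)],.06,p)*1000; print(np.round(P,1))
cv2.imwrite('pics/w3c.png',cv2.resize(im[70:290,240:380],None,fx=2.7,fy=2.7,interpolation=cv2.INTER_CUBIC))
E
```

```text
[[561.2 -14.   32. ]
 [571.7 -65.2  32. ]
 [436.2 -93.   32. ]
 [425.8 -41.5  32. ]]
[ 52.2 138.3  52.5 138.2] [498.70548606 -53.42985577  32.        ]
11.50559164731745
[[498.5 -18.   26. ]
 [469.9 -24.   26. ]]
[[563.7   8.9  60. ]
 [582.5 -88.5  60. ]]
```

View pics/w3c.png

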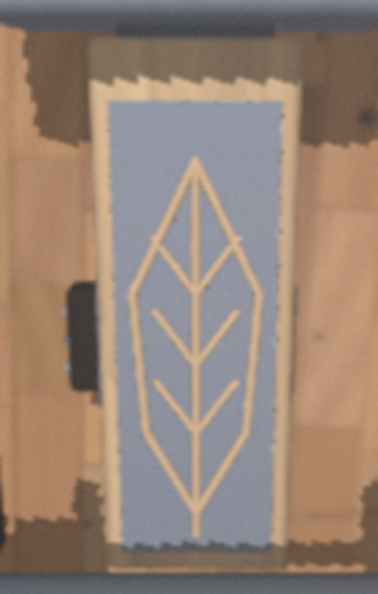

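The centre is confirmed at about (0.4965,-0.054). Descending.

Emit:
arm_command(plan=[{"dx": 13,"dy": 8,"dz": -10,"wx": 0,"wy": 0,"wz": 0,"claw": 1},{"dx": 0,"dy": 0,"dz": -20,"wx": 0,"wy": 0,"wz": 0,"claw": 1},{"dx": 0,"dy": 0,"dz": 0,"wx": 0,"wy": 0,"wz": 0,"claw": 1}])

```text
time_s: 2.3
eef_pos: [0.4952, -0.0551, 0.0738]
tool_rot: [0.551, 0.449, 0.544, -0.446]
wrist_force: [-0.6, -0.6, -0.2]
width: 1.0
```

Emit:
arm_command(plan=[{"dx": -4,"dy": 2,"dz": -15,"wx": 0,"wy": 0,"wz": 0,"claw": 1},{"dx": 0,"dy": 0,"dz": -15,"wx": 0,"wy": 0,"wz": 0,"claw": 1},{"dx": 0,"dy": 0,"dz": 0,"wx": 0,"wy": 0,"wz": 0,"claw": 1}])

```text
time_s: 2.6
eef_pos: [0.4941, -0.0544, 0.0475]
tool_rot: [0.552, 0.45, 0.542, -0.446]
wrist_force: [-0.1, -0.0, 0.2]
width: 0.997
```

```bash
python3 -c "
from h import *
st()"
```

```text
2.6 [ 0.4941 -0.0544  0.0475] rot
 [[ 0.016  0.98   0.197]
 [-0.005  0.197 -0.98 ]
 [-1.     0.015  0.008]] 
F [-0.15 -0.01  0.16] w 0.9974518439484341 q [ 0.531  0.276 -0.571  1.971  0.191  0.93  -1.508]
```

Emit:
arm_command(plan=[{"dx": -2,"dy": 1,"dz": -15,"wx": 0,"wy": 0.9,"wz": 0,"claw": 1},{"dx": -1,"dy": 0,"dz": -14,"wx": 0,"wy": 0,"wz": 0,"claw": 1},{"dx": 0,"dy": 0,"dz": -8,"wx": 0,"wy": 0,"wz": 0,"claw": 1},{"dx": 0,"dy": 0,"dz": 0,"wx": 0,"wy": 0,"wz": 0,"claw": 1}])

```text
time_s: 3.0
eef_pos: [0.4936, -0.0544, 0.0122]
tool_rot: [0.549, 0.448, 0.544, -0.449]
wrist_force: [-0.2, 0.4, -0.6]
width: 0.999
```

```bash
python3 -c "
from h import *
st()"
```

```text
3.0 [ 0.4936 -0.0544  0.0122] rot
 [[ 0.005  0.981  0.196]
 [-0.006  0.196 -0.981]
 [-1.     0.003  0.007]] 
F [-0.15  0.35 -0.58] w 0.9986011641993844 q [ 0.508  0.339 -0.553  1.985  0.238  0.874 -1.547]
```

Emit:
arm_command(plan=[{"dx": -3,"dy": 1.5,"dz": -7,"wx": 0,"wy": 0,"wz": 0,"claw": 1},{"dx": 0,"dy": 0,"dz": 0,"wx": 0,"wy": 0,"wz": 0,"claw": 0.78},{"dx": 0,"dy": 0,"dz": 0,"wx": 0,"wy": 0,"wz": 0,"claw": 0.78},{"dx": 0,"dy": 0,"dz": 0,"wx": 0,"wy": 0,"wz": 0,"claw": 0.78}], squeeze=25)

```text
time_s: 3.4
eef_pos: [0.4911, -0.0529, 0.0057]
tool_rot: [0.55, 0.448, 0.544, -0.449]
wrist_force: [-0.7, -0.2, 0.3]
width: 0.829
```

Emit:
arm_command(plan=[{"dx": 0,"dy": 0,"dz": 0,"wx": 0,"wy": 0,"wz": 0,"claw": 0.7},{"dx": 0,"dy": 0,"dz": 0,"wx": 0,"wy": 0,"wz": 0,"claw": 0.6},{"dx": 0,"dy": 0,"dz": 0,"wx": 0,"wy": 0,"wz": 0,"claw": 0.6}])

```text
time_s: 3.7
eef_pos: [0.4912, -0.0529, 0.0061]
tool_rot: [0.55, 0.448, 0.543, -0.449]
wrist_force: [0.7, -0.9, -1.7]
width: 0.635
```

```bash
python3 -c "
from h import *
st(); grab('wrist','w4')"
```

```text
3.7 [ 0.4912 -0.0529  0.0061] rot
 [[ 0.007  0.981  0.196]
 [-0.007  0.196 -0.981]
 [-1.     0.005  0.008]] 
F [ 0.71 -0.95 -1.71] w 0.6352716852281437 q [ 0.504  0.343 -0.552  1.997  0.244  0.858 -1.556]
```

View pics/w4.png

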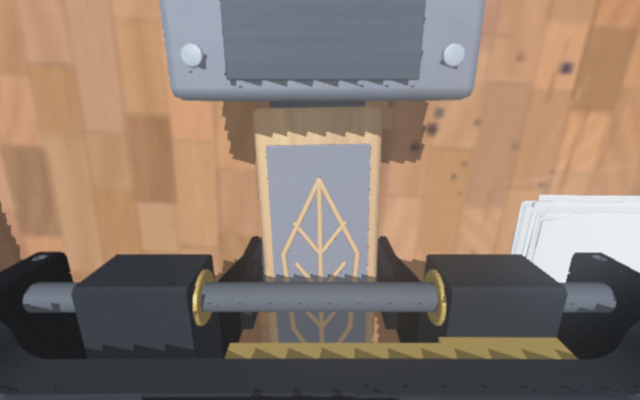

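The fingers have closed to 55.3 mm, so the button is pressed about 7.7 mm. Drawing the plate out slowly.

Emit:
arm_command(plan=[{"dx": 0,"dy": 0,"dz": 0,"wx": 0,"wy": 0,"wz": 0,"claw": 0.5},{"dx": 0,"dy": 0,"dz": 0,"wx": 0,"wy": 0,"wz": 0,"claw": 0.5},{"dx": -3,"dy": -0.6,"dz": 0,"wx": 0,"wy": 0,"wz": 0,"claw": 0.5}], squeeze=28)

```text
time_s: 4.05
eef_pos: [0.4884, -0.0535, 0.0061]
tool_rot: [0.55, 0.448, 0.543, -0.449]
wrist_force: [0.1, -0.5, -0.5]
width: 0.627
```

Emit:
arm_command(plan=[{"dx": -4,"dy": -0.8,"dz": 0,"wx": 0,"wy": 0,"wz": 0,"claw": 0.5},{"dx": -4,"dy": -0.8,"dz": 0,"wx": 0,"wy": 0,"wz": 0,"claw": 0.5}])

```text
time_s: 4.25
eef_pos: [0.4799, -0.0552, 0.0061]
tool_rot: [0.55, 0.448, 0.543, -0.449]
wrist_force: [0.5, 0.7, -0.9]
width: 0.627
```

Emit:
arm_command(plan=[{"dx": -5,"dy": -1,"dz": 0,"wx": 0,"wy": 0,"wz": 0,"claw": 0.5},{"dx": -6,"dy": -1.2,"dz": 0,"wx": 0,"wy": 0,"wz": 0,"claw": 0.5},{"dx": -8,"dy": -1.6,"dz": 0,"wx": 0,"wy": 0,"wz": 0,"claw": 0.5},{"dx": -10,"dy": -2,"dz": 0,"wx": 0,"wy": 0,"wz": 0,"claw": 0.5},{"dx": -10,"dy": -2,"dz": 0,"wx": 0,"wy": 0,"wz": 0,"claw": 0.5}])

```text
time_s: 4.75
eef_pos: [0.4376, -0.0635, 0.0061]
tool_rot: [0.55, 0.448, 0.543, -0.449]
wrist_force: [0.4, 0.7, -0.1]
width: 0.625
```

```bash
python3 -c "
from h import *
st(); grab('wrist','w5')"
```

```text
4.75 [ 0.4376 -0.0635  0.0061] rot
 [[ 0.007  0.981  0.196]
 [-0.006  0.196 -0.981]
 [-1.     0.006  0.008]] 
F [ 0.43  0.72 -0.1 ] w 0.6251844229221222 q [ 0.57   0.24  -0.57   2.123  0.185  0.817 -1.487]
```

View pics/w5.png

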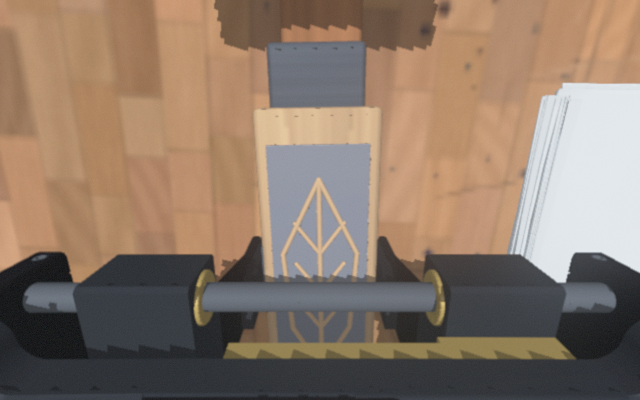

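The plate is out with its tongue free (268–365, 42–107). I'll lift it and carry it to a clear area left of the rail.

Emit:
arm_command(plan=[{"dx": -5,"dy": 0,"dz": 15,"wx": 0,"wy": 0,"wz": 0,"claw": 0.5},{"dx": 0,"dy": 0,"dz": 20,"wx": 0,"wy": 0,"wz": 0,"claw": 0.5},{"dx": -4,"dy": 20,"dz": 15,"wx": 0,"wy": 0,"wz": 0,"claw": 0.5},{"dx": -4,"dy": 25,"dz": 0,"wx": 0,"wy": 0,"wz": 0,"claw": 0.5},{"dx": -4,"dy": 25,"dz": 0,"wx": 0,"wy": 0,"wz": 0,"claw": 0.5}])

```text
time_s: 5.3
eef_pos: [0.4155, 0.0039, 0.0574]
tool_rot: [0.548, 0.449, 0.542, -0.452]
wrist_force: [0.3, 0.0, -0.9]
width: 0.627
```

Emit:
arm_command(plan=[{"dx": 0,"dy": 15,"dz": 0,"wx": 0,"wy": 0,"wz": 0,"claw": 0.5},{"dx": 0,"dy": 0,"dz": 0,"wx": 0,"wy": 0,"wz": 0,"claw": 0.5}])

```text
time_s: 5.5
eef_pos: [0.4142, 0.0218, 0.0576]
tool_rot: [0.549, 0.448, 0.543, -0.451]
wrist_force: [-0.1, -0.2, -1.7]
width: 0.629
```

```bash
python3 -c "
from h import *
st(); grab('scene','s6')"
```

```text
5.5 [0.4142 0.0218 0.0576] rot
 [[ 0.005  0.981  0.192]
 [-0.009  0.192 -0.981]
 [-1.     0.003  0.01 ]] 
F [-0.13 -0.18 -1.69] w 0.6288292296650372 q [ 0.497  0.093 -0.68   2.143  0.085  0.925 -1.61 ]
```

View pics/s6.png

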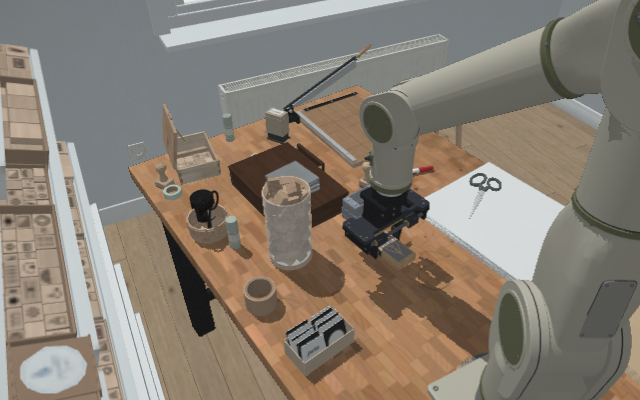

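The plate is held level, in front of the vase and clear of everything. Lowering.

Emit:
arm_command(plan=[{"dx": 4,"dy": -1,"dz": -20,"wx": 0,"wy": 0,"wz": 0,"claw": 0.5},{"dx": 0,"dy": 0,"dz": -18,"wx": 0,"wy": 0,"wz": 0,"claw": 0.5},{"dx": 0,"dy": 0,"dz": -12,"wx": 0,"wy": 0,"wz": 0,"claw": 0.5},{"dx": 0,"dy": 0,"dz": 0,"wx": 0,"wy": 0,"wz": 0,"claw": 0.5}])

```text
time_s: 5.95
eef_pos: [0.418, 0.0158, 0.0059]
tool_rot: [0.549, 0.449, 0.541, -0.453]
wrist_force: [0.1, 0.2, -1.4]
width: 0.628
```

Emit:
arm_command(plan=[{"dx": 0,"dy": 5,"dz": -1,"wx": 0,"wy": 0,"wz": 0,"claw": 0.5},{"dx": 0,"dy": 0,"dz": -2.5,"wx": 0,"wy": 0,"wz": 0,"claw": 0.5},{"dx": 0,"dy": 0,"dz": 0,"wx": 0,"wy": 0,"wz": 0,"claw": 0.5}])

```text
time_s: 6.25
eef_pos: [0.4185, 0.0204, 0.0031]
tool_rot: [0.549, 0.449, 0.541, -0.453]
wrist_force: [-0.1, 0.4, -1.3]
width: 0.629
```

Emit:
arm_command(plan=[{"dx": 0,"dy": 0,"dz": 0,"wx": 0,"wy": 0,"wz": 0,"claw": 0.7},{"dx": 0,"dy": 0,"dz": 0,"wx": 0,"wy": 0,"wz": 0,"claw": 0.9},{"dx": 0,"dy": 0,"dz": 0,"wx": 0,"wy": 0,"wz": 0,"claw": 1},{"dx": 0,"dy": 0,"dz": 0,"wx": 0,"wy": 0,"wz": 0,"claw": 1},{"dx": 0,"dy": 0,"dz": 0,"wx": 0,"wy": 0,"wz": 0,"claw": 1}])

```text
time_s: 6.75
eef_pos: [0.4199, 0.0204, 0.0047]
tool_rot: [0.55, 0.45, 0.54, -0.452]
wrist_force: [-0.2, 1.0, -0.3]
width: 0.957
```

```bash
python3 -c "
from h import *
st(); grab('wrist','w7')"
```

```text
6.75 [0.4199 0.0204 0.0047] rot
 [[ 0.008  0.982  0.186]
 [-0.012  0.187 -0.982]
 [-1.     0.006  0.013]] 
F [-0.17  0.96 -0.33] w 0.9566803766973667 q [ 0.459  0.21  -0.658  2.171  0.197  0.807 -1.708]
```

View pics/w7.png

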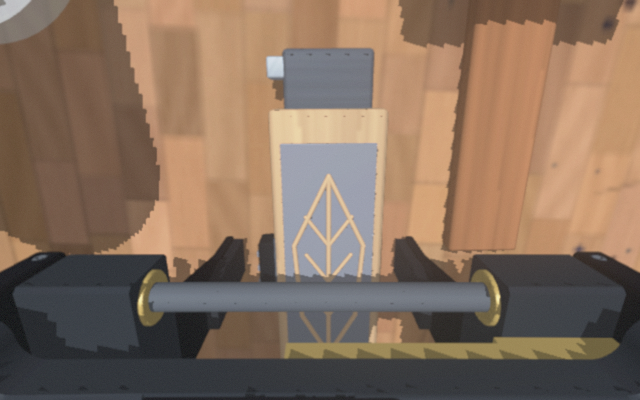

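The plate lies flat and is released, with the nub sprung out at (275,67) and the slab's clip end edge at row 110 (271–386). I'll compute its pose.

Emit:
arm_command(plan=[{"dx": 0,"dy": 0,"dz": 0,"wx": 0,"wy": 0,"wz": 0,"claw": 1},{"dx": 0,"dy": 0,"dz": 0,"wx": 0,"wy": 0,"wz": 0,"claw": 1}])

```text
time_s: 7.0
eef_pos: [0.4201, 0.0204, 0.0047]
tool_rot: [0.55, 0.45, 0.54, -0.452]
wrist_force: [0.2, -0.2, 0.1]
width: 0.999
```

```bash
python3 - <<'E'
from h import *
im,d,p=load('w7'); X=cloud(d,p); print(X[120,300],X[80,330])
P=ray([(270.5,110),(386.5,110),(381,235),(274,235)],.020,p)*1000; print(np.round(P,1))
x=P[0]-P[3]+P[1]-P[2];a=np.arctan2(x[1],x[0]); print(np.degrees(a), np.degrees([np.arctan2(*(P[i]-P[j])[[1,0]]) for i,j in((0,3),(1,2))]))
e=(P[0]+P[1])/2; print('slab end',e, np.linalg.norm(P[0]-P[1]))
c=np.array([np.cos(a),np.sin(a),0]); print('grip x=58',e-17*c,'centre',e-75*c)
T=ray([(284,49),(373.5,49)],.017,p)*1000; print('tongue end',T,T.mean(0)-e)
E
```

```text
[0.4906061  0.04190424 0.01871059] [0.50968315 0.03193115 0.01612475]
[[492.5  55.3  20. ]
 [501.9   5.2  20. ]
 [443.7  -6.7  20. ]
 [434.3  45.1  20. ]]
10.719157662837057 [ 9.86359832 11.57037963]
slab end [497.18887298  30.23679343  20.        ] 50.917652794044855
grip x=58 [480.48551174  27.07487578  20.        ] centre [423.49757338  16.28715675  20.        ]
tongue end [[518.04885236  53.54664538  17.        ]
 [525.18095359  16.17620615  17.        ]] [24.42602999  4.62463234 -3.        ]
```

Plate pose: centre (0.4235,0.0163), yaw 10.8°. The leaning needs a pitched tool, so I'll check what the arm can reach by fitting a simple kinematic model to the logged states.

```bash
cat > kin.py <<'E'
import numpy as np, itertools
from scipy.spatial.transform import Rotation as R
from scipy.optimize import least_squares
D=[([1.138,.333,-.065,1.461,.022,1.35,-.089],[.2489,-.573,.2219],[[-.001,.917,.398],[.001,.398,-.917],[-1,0,-.001]]),
([.703,-.099,-.465,1.917,-.046,1.316,-1.134],[.4046,-.1289,.2294],[[-.002,.983,.184],[.001,.184,-.983],[-1,-.002,-.001]]),
([.575,.178,-.582,1.951,.114,1.042,-1.425],[.4785,-.0615,.0991],[[.002,.98,.201],[-.001,.201,-.98],[-1,.002,.001]]),
([.531,.276,-.571,1.971,.191,.93,-1.508],[.4941,-.0544,.0475],[[.016,.98,.197],[-.005,.197,-.98],[-1,.015,.008]]),
([.504,.343,-.552,1.997,.244,.858,-1.556],[.4912,-.0529,.0061],[[.007,.981,.196],[-.007,.196,-.981],[-1,.005,.008]]),
([.57,.24,-.57,2.123,.185,.817,-1.487],[.4376,-.0635,.0061],[[.007,.981,.196],[-.006,.196,-.981],[-1,.006,.008]]),
([.497,.093,-.68,2.143,.085,.925,-1.61],[.4142,.0218,.0576],[[.005,.981,.192],[-.009,.192,-.981],[-1,.003,.01]]),
([.459,.21,-.658,2.171,.197,.807,-1.708],[.4199,.0204,.0047],[[.008,.982,.186],[-.012,.187,-.982],[-1,.006,.013]])]
def fk(q,s,L):
    H,a,L1,L2,L3,b,c=L
    r=lambda ax,i: R.from_rotvec(np.array(ax)*s[i]*q[i]).as_matrix()
    Z=[0,0,1];Y=[0,1,0]
    M=r(Z,0); p=np.array([0,0,H])+M@[a,0,0]
    M=M@r(Y,1)@r(Z,2); p=p+M@[b,0,L1]
    M=M@r(Y,3)@r(Z,4); p=p+M@[c,0,L2]
    M=M@r(Y,5)@r(Z,6); p=p+M@[0,0,L3]
    return p,M
if __name__=='__main__':
    res=[]
    for s in itertools.product([1,-1],repeat=7):
        Ms=[fk(q,s,[0]*7)[1].T@np.array(Rm) for q,_,Rm in D]
        Rs=R.from_matrix(Ms); T=Rs.mean(); e=np.degrees((T.inv()*Rs).magnitude()).max(); res.append((e,s,T.as_matrix()))
    res.sort(key=lambda t:t[0])
    for e,s,T in res[:4]:
        f=lambda L: np.concatenate([fk(q,s,L)[0]-p for q,p,_ in D])
        o=least_squares(f,[.3,0,.4,.4,.3,0,0]); print(e,s,np.round(o.x,4),np.abs(o.fun).max()); print(np.round(T,3))
E
python3 kin.py
```

```text
0.07026503774655612 (-1, 1, -1, 1, -1, 1, -1) [-0.1639  0.0746  0.4493  0.4735 -0.0459 -0.0612 -0.0033] 0.037592653719361546
[[-0.  0. -1.]
 [ 0.  1.  0.]
 [ 1. -0. -0.]]
1.2055576119201197 (-1, -1, -1, -1, -1, -1, -1) [ 4.3087  0.1078 -0.3799  0.1124  4.0332  0.5197  0.1799] 0.23242041882855963
[[-0.011  0.    -1.   ]
 [ 0.008  1.    -0.   ]
 [ 1.    -0.008 -0.011]]
18.164729461385882 (-1, -1, -1, -1, 1, -1, -1) [ 0.2129  0.2083 -0.5163  0.1106 -0.1295  0.4469  0.2891] 0.19059128343913695
[[ 0.175  0.156 -0.972]
 [ 0.     0.987  0.158]
 [ 0.985 -0.028  0.172]]
18.672866423994062 (-1, 1, -1, 1, 1, 1, -1) [-0.1288  0.0661  0.4385  0.4764 -0.0235 -0.0552 -0.0046] 0.03568502162981951
[[-0.184  0.158 -0.97 ]
 [ 0.01   0.987  0.159]
 [ 0.983  0.019 -0.183]]
```

The orientation model fits to 0.07°. I need tilted samples to separate the offsets, so I'll lift and pitch in free space.

Emit:
arm_command(plan=[{"dx": 0,"dy": 0,"dz": 40,"wx": 0,"wy": 0,"wz": 0,"claw": 1},{"dx": 0,"dy": 0,"dz": 45,"wx": 0,"wy": 0,"wz": 0,"claw": 1},{"dx": 0,"dy": 0,"dz": 45,"wx": 0,"wy": 0,"wz": 0,"claw": 1},{"dx": 0,"dy": 0,"dz": 40,"wx": 0,"wy": 0,"wz": 0,"claw": 1},{"dx": 0,"dy": 0,"dz": 0,"wx": 0,"wy": 0,"wz": 0,"claw": 1}])

```text
time_s: 7.5
eef_pos: [0.4171, 0.0215, 0.1801]
tool_rot: [0.548, 0.449, 0.542, -0.452]
wrist_force: [-0.1, -0.2, -1.0]
width: 1.0
```

```bash
cat >> h.py <<'E'
def log():
    import json
    s=manip.observe(); open('log.jsonl','a').write(json.dumps(dict(q=[float(a) for a in s['qpos']],p=[float(a) for a in s['eef_pos']],R=rot(s['tool_rot']).tolist()))+'\n')
E
python3 -c "
from h import *
st();log()"
```

```text
7.5 [0.4171 0.0215 0.1801] rot
 [[ 0.004  0.982  0.188]
 [-0.01   0.188 -0.982]
 [-1.     0.002  0.01 ]] 
F [-0.12 -0.16 -0.99] w 1.000430930840653 q [ 0.549 -0.082 -0.675  1.999 -0.044  1.204 -1.49 ]
```

Emit:
arm_command(plan=[{"dx": 0,"dy": 0,"dz": 0,"wx": 1.6,"wy": -8,"wz": 0,"claw": 1},{"dx": 0,"dy": 0,"dz": 0,"wx": 1.6,"wy": -8,"wz": 0,"claw": 1},{"dx": 0,"dy": 0,"dz": 0,"wx": 1.6,"wy": -8,"wz": 0,"claw": 1}])

```text
time_s: 7.8
eef_pos: [0.4206, 0.0225, 0.1797]
tool_rot: [0.63, 0.558, 0.433, -0.321]
wrist_force: [-0.1, 0.6, -0.6]
width: 0.999
```

```bash
python3 -c "
from h import *
st();log()"
```

```text
7.8 [0.4206 0.0225 0.1797] rot
 [[ 0.418  0.889  0.187]
 [ 0.079  0.17  -0.982]
 [-0.905  0.425  0.001]] 
F [-0.14  0.65 -0.56] w 0.9993959172059219 q [ 0.505 -0.452 -0.502  2.332 -0.407  0.807 -1.158]
```

Emit:
arm_command(plan=[{"dx": 0,"dy": 0,"dz": 0,"wx": 1.6,"wy": -8,"wz": 0,"claw": 1},{"dx": 0,"dy": 0,"dz": 0,"wx": 1.6,"wy": -8,"wz": 0,"claw": 1},{"dx": 0,"dy": 0,"dz": 0,"wx": 1.6,"wy": -8,"wz": 0,"claw": 1}])

```text
time_s: 8.1
eef_pos: [0.475, 0.0329, 0.2066]
tool_rot: [0.667, 0.614, 0.366, -0.209]
wrist_force: [-0.8, 0.5, -0.6]
width: 0.999
```

```bash
python3 -c "
from h import *
st();log()"
```

```text
8.1 [0.475  0.0329 0.2066] rot
 [[ 0.644  0.729  0.231]
 [ 0.171  0.158 -0.973]
 [-0.746  0.666 -0.023]] 
F [-0.81  0.47 -0.63] w 0.998879046656833 q [ 0.638 -0.499 -0.544  2.416 -0.886  0.606 -0.679]
```

```bash
cat > fit.py <<'E'
from kin import *
import json
S=(-1,1,-1,1,-1,1,-1); T=np.array([[0,0,-1.],[0,1,0],[1,0,0]])
def frames(q):
    Z=np.array([0,0,1.]);Y=np.array([0,1.,0]);M=np.eye(3);out=[M]
    for i,ax in enumerate([Z,Y,Z,Y,Z,Y,Z]):
        M=M@R.from_rotvec(ax*S[i]*q[i]).as_matrix(); out.append(M)
    return out
def data():
    d=[(q,p) for q,p,_ in D]+[(r['q'],r['p']) for r in map(json.loads,open('log.jsonl'))]; return d
def fitL(lam=1e-3):
    A=[];b=[]
    for q,p in data():
        A.append(np.hstack(frames(q))); b.append(p)
    A=np.vstack(A);b=np.concatenate(b)
    W=np.tile([1.,1,.05],8)*lam  # prior: x,y offsets small
    x=np.linalg.solve(A.T@A+np.diag(W**2),A.T@b); return x,A@x-b
if __name__=='__main__':
    x,r=fitL(); print(np.round(x.reshape(8,3),4)); print(np.abs(r).max(), np.round(r[-9:],4))
E
python3 fit.py
```

```text
[[-1.000e-04 -3.100e-03  1.291e-01]
 [-5.000e-04 -1.090e-02  1.291e-01]
 [-1.000e-03 -1.090e-02  2.243e-01]
 [ 1.000e-03 -1.150e-02  2.243e-01]
 [-2.000e-04 -1.150e-02  2.452e-01]
 [-5.000e-04 -3.000e-04  2.452e-01]
 [ 6.000e-04 -3.000e-04  1.760e-01]
 [ 1.900e-03  7.000e-04  1.760e-01]]
0.00039471950544037876 [-0.0001  0.0001  0.0001 -0.     -0.0001  0.      0.      0.0001  0.    ]
```

```bash
cat > ik.py <<'E'
from fit import *
X,_=fitL()
lo=np.array([-2.6,-.5,-1.47,.16,-1.27,.06,-2.6]);hi=np.array([2.6,2.12,1.34,2.42,4.41,2.06,2.6])
def fk2(q):
    F=frames(q); return np.hstack(F)@X, F[-1]@T
def ik(p,Rm,q0,m=.04):
    def f(q):
        a,B=fk2(q); return np.r_[(a-p)*20, R.from_matrix(B.T@Rm).as_rotvec()*5, .01*(q-q0)]
    l,h=lo+m,hi-m
    o=least_squares(f,np.clip(q0,l+1e-3,h-1e-3),bounds=(l,h),max_nfev=60)
    a,B=fk2(o.x); return o.x,np.linalg.norm(a-p)*1e3,np.degrees(np.linalg.norm(R.from_matrix(B.T@Rm).as_rotvec()))
V=np.array([.5448,.1957])
def toolR(phi,psi,flip=False):
    h=np.array([np.cos(phi),np.sin(phi),0]);u=np.array([0,0,1.])
    x=np.sin(psi)*h-np.cos(psi)*u; y=np.cos(psi)*h+np.sin(psi)*u
    if flip:y=-y
    return np.c_[x,y,np.cross(x,y)],h
def final(phi,th,al,xg=57,flip=False,V=V):
    zg=-10+2+9.5*abs(np.sin(al))
    H=175*np.sin(th)-3*np.cos(th)+52
    hh=(xg+75)*np.sin(th)-(zg+10)*np.cos(th); zz=(xg+75)*np.cos(th)+(zg+10)*np.sin(th)
    Rm,h=toolR(phi,np.pi/2-th-al,flip)
    P0=np.r_[V,0]-h*H*1e-3
    return P0+h*hh*1e-3+[0,0,zz*1e-3],Rm,P0
if __name__=='__main__':
    q0=np.array([.55,.1,-.6,2.0,0,1.,-1.4])
    for flip in (0,1):
     for phid in (-20,0,20,40,60,80,100,120):
      for thd,ald in ((15,0),(15,20),(20,0),(20,15),(20,30),(25,30)):
        p,Rm,P0=final(np.radians(phid),np.radians(thd),np.radians(ald),flip=flip)
        best=min((ik(p,Rm,s) for s in (q0,np.array([.3,.8,-.5,1.6,.5,.5,-1]),np.array([-.3,.6,.5,1.8,1.5,.8,0]),np.array([.6,.6,-.5,1.8,-1,.8,0]))),key=lambda t:t[1]+t[2])
        if best[1]+best[2]<2: print(flip,phid,thd,ald,np.round(p,3),np.round(best[0],2),np.round(best[1:],2))
E
python3 ik.py
```

```text
0 -20 15 0 [0.486 0.217 0.128] [-1.13  0.41 -0.1   2.32  1.48  1.37  1.99] [0. 0.]
0 -20 15 20 [0.483 0.218 0.129] [-0.91  0.15 -0.2   2.29  1.24  1.07  2.4 ] [0. 0.]
0 -20 20 0 [0.483 0.218 0.125] [-1.07  0.35 -0.15  2.32  1.44  1.3   2.07] [0. 0.]
0 -20 20 15 [0.481 0.219 0.126] [-0.91  0.15 -0.21  2.29  1.24  1.07  2.39] [0. 0.]
0 0 20 30 [0.475 0.196 0.126] [ 0.76 -0.46 -1.35  2.35 -0.08  0.32 -2.2 ] [0. 0.]
0 0 25 30 [0.471 0.196 0.122] [ 0.83 -0.45 -1.36  2.3  -0.23  0.42 -2.01] [0. 0.]
0 20 25 30 [0.476 0.171 0.122] [ 0.29 -0.22 -0.7   2.38 -0.27  0.33 -1.44] [0. 0.]
0 40 20 30 [0.491 0.151 0.126] [ 0.52 -0.14 -0.64  2.36 -1.06  0.5  -0.14] [0. 0.]
0 40 25 30 [0.488 0.148 0.122] [ 0.55 -0.12 -0.7   2.31 -0.83  0.52 -0.39] [0. 0.]
0 60 15 0 [0.514 0.142 0.128] [ 1.32  0.75 -1.07  2.28 -1.23  0.7   1.  ] [0. 0.]
0 60 15 20 [0.512 0.139 0.129] [ 0.92  0.22 -0.77  2.25 -1.23  0.79  0.61] [0. 0.]
0 60 20 0 [0.512 0.139 0.125] [ 1.29  0.63 -1.06  2.28 -1.23  0.71  0.91] [0. 0.]
0 60 20 15 [0.511 0.137 0.126] [ 0.92  0.23 -0.77  2.26 -1.23  0.79  0.62] [0. 0.]
0 60 20 30 [0.51  0.135
[... 3616 characters left out ...]
.66 -0.68  1.31 -2.54] [0. 0.]
1 100 20 30 [0.557 0.127 0.126] [-0.    0.44  0.1   1.72 -0.74  1.3  -2.55] [0. 0.]
1 100 25 30 [0.558 0.123 0.122] [-0.2   0.42  0.3   1.73 -0.74  1.29 -2.56] [0. 0.]
1 120 15 0 [0.576 0.142 0.128] [ 0.44  1.03 -0.51  1.23 -0.62  1.74 -2.49] [0. 0.]
1 120 15 20 [0.577 0.139 0.129] [ 0.12  0.76 -0.05  1.36 -0.72  1.67 -2.37] [0. 0.]
1 120 20 0 [0.578 0.139 0.125] [ 0.43  0.98 -0.49  1.25 -0.58  1.71 -2.49] [0. 0.]
1 120 20 15 [0.579 0.137 0.126] [ 0.12  0.76 -0.04  1.35 -0.72  1.67 -2.36] [0. 0.]
1 120 20 30 [0.58  0.135 0.126] [ 0.02  0.62 -0.01  1.44 -0.58  1.51 -2.44] [0. 0.]
1 120 25 30 [0.582 0.132 0.122] [-0.01  0.58  0.01  1.47 -0.53  1.45 -2.46] [0. 0.]
```

The model fits to 0.4 mm. Heading φ≈70–90° (plate on the vase's -y side, tool pointing about +y) is comfortable for the joints. Next I check the obstacles on that side.

```bash
python3 - <<'E'
from h import *
im,d,p=load('top0'); X=cloud(d,p)
for u,v in [(300,140),(345,175),(335,185),(262,85),(345,110),(290,185),(350,150),(310,188)]: print(u,v,np.round(X[v,u],3), d[v,u])
print(np.round(ray([(354,180),(290,192),(255,80),(335,70)],.05,p),3))
im,d,p=load('scene0'); X=cloud(d,p)
for u,v in [(335,205),(300,180),(260,150),(320,215),(347,190),(300,175)]: print(u,v,np.round(X[v,u],3), d[v,u])
E
```

```text
300 140 [0.695 0.123 0.112] 1.0570151
345 175 [0.624 0.026 0.073] 1.07959
335 185 [0.608 0.048 0.049] 1.0986252
262 85 [0.846 0.21  0.073] 1.12864
345 110 [0.792 0.018 0.042] 1.147801
290 185 [0.605 0.148 0.071] 1.0751953
350 150 [0.682 0.012 0.074] 1.0919937
310 188 [0.597 0.104 0.07 ] 1.0750331
[[0.618 0.004 0.05 ]
 [0.594 0.15  0.05 ]
 [0.87  0.23  0.05 ]
 [0.892 0.039 0.05 ]]
335 205 [0.609 0.042 0.047] 1.2774756
300 180 [0.567 0.153 0.197] 1.1123059
260 150 [0.985 0.098 0.002] 1.5394163
320 215 [0.605 0.087 0.035] 1.267301
347 190 [0.623 0.    0.07 ] 1.2862442
300 175 [0.689 0.099 0.108] 1.2710277
```

Plan: grip tool-down at (0.4805,0.027), lift, yaw to about 75°, pitch up 70°, set the foot down and lean it. First I check the IK along that path.

```bash
python3 - <<'E'
from ik import *
r=np.radians
q=np.array([.5,.2,-.65,2.05,.2,.9,-1.6])
for phid in (70,75,80):
    print(phid)
    for nm,p,Rm in [('grip',np.array([.4805,.027,.004]),toolR(r(10.8),0)[0]),('lift',np.array([.48,.0,.2]),toolR(r(10.8),0)[0]),('yaw40',np.array([.48,.0,.2]),toolR(r(40),0)[0]),('yaw',np.array([.48,.0,.2]),toolR(r(phid),0)[0]),('p35',np.array([.48,.0,.2]),toolR(r(phid),r(35))[0]),('p70',np.array([.48,.0,.2]),toolR(r(phid),r(70))[0]),('fin+30',final(r(phid),r(20),0)[0]+[0,0,.03],toolR(r(phid),r(70))[0]),('fin',)+final(r(phid),r(20),0)[:2]]:
        s=ik(p,Rm,q,.01); q=s[0]; print(nm,np.round(p,3),np.round(q,2),np.round(s[1:],1))
E
```

```text
70
grip [0.48  0.027 0.004] [ 0.41  0.34 -0.62  2.02  0.26  0.86 -1.74] [0. 0.]
lift [0.48 0.   0.2 ] [ 0.48  0.06 -0.6   1.84  0.04  1.25 -1.5 ] [0. 0.]
yaw40 [0.48 0.   0.2 ] [ 0.5   0.07 -0.61  1.83  0.04  1.25 -1.  ] [0. 0.]
yaw [0.48 0.   0.2 ] [ 0.52  0.07 -0.64  1.83  0.05  1.25 -0.48] [0. 0.]
p35 [0.48 0.   0.2 ] [ 0.79  0.06 -0.47  1.98 -0.64  1.18  0.25] [0. 0.]
p70 [0.48 0.   0.2 ] [ 1.07  0.39 -0.52  2.04 -1.02  1.35  0.77] [0. 0.]
fin+30 [0.522 0.134 0.155] [ 0.89  0.46 -0.64  2.13 -1.21  1.06  0.83] [0. 0.]
fin [0.522 0.134 0.125] [ 0.88  0.53 -0.63  2.13 -1.21  1.02  0.89] [0. 0.]
75
grip [0.48  0.027 0.004] [ 0.01  0.28 -0.18  2.04  0.07  0.83 -1.59] [0. 0.]
lift [0.48 0.   0.2 ] [ 0.05  0.04 -0.15  1.86  0.01  1.25 -1.48] [0. 0.]
yaw40 [0.48 0.   0.2 ] [ 0.06  0.04 -0.16  1.85  0.01  1.25 -0.97] [0. 0.]
yaw [0.48 0.   0.2 ] [ 0.07  0.04 -0.17  1.85  0.01  1.25 -0.37] [0. 0.]
p35 [0.48 0.   0.2 ] [ 0.33  0.07 -0.    1.96 -0.65  1.23  0.33] [0. 0.]
p70 [0.48 0.   0.2 ] [ 0.73  0.39 -0.16  1.99 -1.06  1.49  0.83] [0. 0.]
fin+30 [0.528 0.132 0.155] [ 0.56  0.45 -0.29  2.06 -1.24  1.22  0.86] [0. 0.]
fin [0.528 0.132 0.125] [ 0.56  0.51 -0.29  2.06 -1.25  1.2   0.92] [0. 0.]
80
grip [0.48  0.027 0.004] [-0.28  0.27  0.14  2.05 -0.05  0.82 -1.49] [0. 0.]
lift [0.48 0.   0.2 ] [-0.25  0.02  0.16  1.87 -0.    1.25 -1.48] [0. 0.]
yaw40 [0.48 0.   0.2 ] [-0.25  0.03  0.15  1.87 -0.    1.25 -0.97] [0. 0.]
yaw [0.48 0.   0.2 ] [-0.24  0.03  0.15  1.87 -0.    1.25 -0.27] [0. 0.]
p35 [0.48 0.   0.2 ] [ 0.04  0.1   0.3   1.94 -0.66  1.29  0.41] [0. 0.]
p70 [0.48 0.   0.2 ] [ 0.36  0.44  0.24  1.94 -1.11  1.65  0.9 ] [0. 0.]
fin+30 [0.533 0.131 0.155] [ 0.29  0.48  0.01  1.98 -1.26  1.38  0.88] [0. 0.]
fin [0.533 0.131 0.125] [ 0.32  0.54 -0.03  1.98 -1.26  1.35  0.94] [0. 0.]
```

Emit:
arm_command(plan=[{"dx": 0,"dy": 0,"dz": 0,"wx": -1.6,"wy": 8,"wz": 0,"claw": 1},{"dx": 0,"dy": 0,"dz": 0,"wx": -1.6,"wy": 8,"wz": 0,"claw": 1},{"dx": 0,"dy": 0,"dz": 0,"wx": -1.6,"wy": 8,"wz": 0,"claw": 1},{"dx": 0,"dy": 0,"dz": 0,"wx": -1.6,"wy": 8,"wz": 0,"claw": 1},{"dx": 0,"dy": 0,"dz": 0,"wx": -1.6,"wy": 8,"wz": 0,"claw": 1}])

```text
time_s: 8.6
eef_pos: [0.472, 0.0402, 0.2052]
tool_rot: [0.545, 0.467, 0.557, -0.418]
wrist_force: [-1.4, 1.3, -1.5]
width: 0.998
```

```bash
python3 -c "
from h import *
st();log()"
```

```text
8.6 [0.472  0.0402 0.2052] rot
 [[ 0.031  0.976  0.216]
 [ 0.064  0.214 -0.975]
 [-0.997  0.044 -0.056]] 
F [-1.36  1.3  -1.45] w 0.9983066887849508 q [ 0.971  0.059 -1.116  1.853 -0.007  1.223 -1.496]
```

Emit:
arm_command(plan=[{"dx": 8,"dy": -13,"dz": -10,"wx": -3.7,"wy": 1.8,"wz": -1.6,"claw": 1},{"dx": 0,"dy": 0,"dz": -40,"wx": 0,"wy": 0,"wz": 0,"claw": 1},{"dx": 0,"dy": 0,"dz": -40,"wx": 0,"wy": 0,"wz": 0,"claw": 1},{"dx": 0,"dy": 0,"dz": -30,"wx": 0,"wy": 0,"wz": 0,"claw": 1},{"dx": 0,"dy": 0,"dz": 0,"wx": 0,"wy": 0,"wz": 0,"claw": 1}])

```text
time_s: 9.1
eef_pos: [0.4829, 0.0275, 0.0799]
tool_rot: [0.542, 0.452, 0.546, -0.451]
wrist_force: [-0.8, -0.6, 0.0]
width: 1.004
```

```bash
python3 -c "
from h import *
st();log();grab('wrist','w8')"
```

```text
9.1 [0.4829 0.0275 0.0799] rot
 [[-0.004  0.983  0.185]
 [ 0.004  0.185 -0.983]
 [-1.    -0.003 -0.005]] 
F [-0.78 -0.64  0.04] w 1.0036230967138084 q [ 0.787  0.333 -1.047  1.944  0.326  1.052 -1.787]
```

View pics/w8.png

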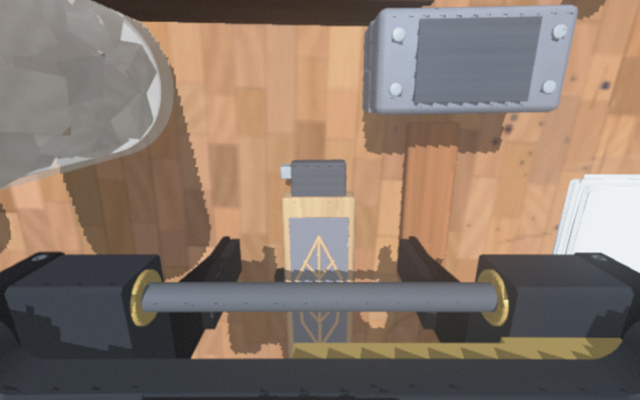

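The plate is centred between the fingers (283–355, mid 319) with the vase well left. Descending to grip near the clip end.

Emit:
arm_command(plan=[{"dx": -2,"dy": 0,"dz": -25,"wx": 0,"wy": 0,"wz": 0,"claw": 1},{"dx": 0,"dy": 0,"dz": -25,"wx": 0,"wy": 0,"wz": 0,"claw": 1},{"dx": 0,"dy": 0,"dz": -15,"wx": 0,"wy": 0,"wz": 0,"claw": 1},{"dx": 0,"dy": 0,"dz": 0,"wx": 0,"wy": 0,"wz": 0,"claw": 1}])

```text
time_s: 9.55
eef_pos: [0.4865, 0.0276, 0.0217]
tool_rot: [0.545, 0.454, 0.543, -0.449]
wrist_force: [0.0, 0.7, 0.9]
width: 1.0
```

```bash
python3 -c "
from h import *
st();log()"
```

```text
9.55 [0.4865 0.0276 0.0217] rot
 [[ 0.007  0.983  0.184]
 [ 0.003  0.184 -0.983]
 [-1.     0.008 -0.002]] 
F [0.03 0.69 0.9 ] w 1.0004466121012425 q [ 0.712  0.427 -0.978  1.989  0.437  0.942 -1.873]
```

Emit:
arm_command(plan=[{"dx": -6,"dy": -1,"dz": -12,"wx": 0,"wy": 0.4,"wz": 0,"claw": 1},{"dx": 0,"dy": 0,"dz": -5,"wx": 0,"wy": 0,"wz": 0,"claw": 1},{"dx": 0,"dy": 0,"dz": 0,"wx": 0,"wy": 0,"wz": 0,"claw": 1}])

```text
time_s: 9.85
eef_pos: [0.4823, 0.0263, 0.0066]
tool_rot: [0.544, 0.453, 0.543, -0.45]
wrist_force: [0.1, -0.0, 0.9]
width: 0.999
```

Emit:
arm_command(plan=[{"dx": -2,"dy": 0,"dz": -3,"wx": 0,"wy": 0,"wz": 0,"claw": 1},{"dx": 0,"dy": 0,"dz": 0,"wx": 0,"wy": 0,"wz": 0,"claw": 0.7},{"dx": 0,"dy": 0,"dz": 0,"wx": 0,"wy": 0,"wz": 0,"claw": 0.5},{"dx": 0,"dy": 0,"dz": 0,"wx": 0,"wy": 0,"wz": 0,"claw": 0.5},{"dx": 0,"dy": 0,"dz": 0,"wx": 0,"wy": 0,"wz": 0,"claw": 0.5}], squeeze=50)

```text
time_s: 10.35
eef_pos: [0.4811, 0.0263, 0.0047]
tool_rot: [0.545, 0.454, 0.543, -0.45]
wrist_force: [0.1, 1.1, 0.8]
width: 0.723
```

Emit:
arm_command(plan=[{"dx": 0,"dy": 0,"dz": 0,"wx": 0,"wy": 0,"wz": 0,"claw": 0.5},{"dx": 0,"dy": 0,"dz": 0,"wx": 0,"wy": 0,"wz": 0,"claw": 0.5}])

```text
time_s: 10.55
eef_pos: [0.4812, 0.0263, 0.0048]
tool_rot: [0.545, 0.454, 0.543, -0.45]
wrist_force: [-0.1, 0.1, -0.8]
width: 0.616
```

```bash
python3 -c "
from h import *
st();log();grab('wrist','w9')"
```

```text
10.55 [0.4812 0.0263 0.0048] rot
 [[ 0.006  0.983  0.183]
 [ 0.002  0.183 -0.983]
 [-1.     0.006 -0.001]] 
F [-0.15  0.1  -0.78] w 0.6159810223003809 q [ 0.699  0.445 -0.96   2.011  0.462  0.911 -1.894]
```

View pics/w9.png

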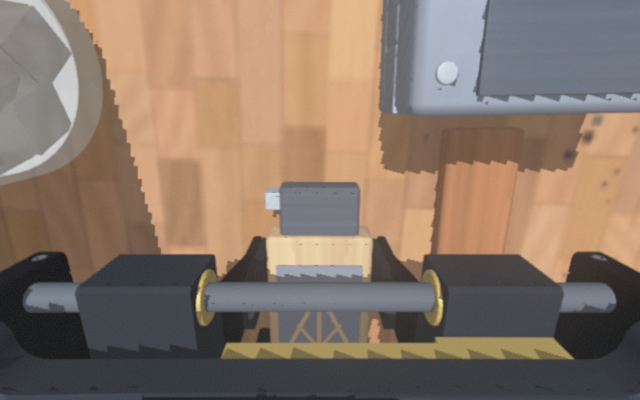

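Gripped at 53.6 mm. Lifting, then yawing +74°.

Emit:
arm_command(plan=[{"dx": 0,"dy": 0,"dz": 10,"wx": 0,"wy": 0,"wz": 0,"claw": 0.45},{"dx": 0,"dy": -5,"dz": 30,"wx": 0,"wy": 0,"wz": 0,"claw": 0.45},{"dx": 0,"dy": -10,"dz": 40,"wx": 0,"wy": 0,"wz": 0,"claw": 0.45},{"dx": 0,"dy": -10,"dz": 45,"wx": 0,"wy": 0,"wz": 0,"claw": 0.45},{"dx": 0,"dy": -5,"dz": 45,"wx": 0,"wy": 0,"wz": 0,"claw": 0.45}])

```text
time_s: 11.1
eef_pos: [0.4754, -0.0023, 0.1767]
tool_rot: [0.542, 0.451, 0.548, -0.45]
wrist_force: [1.0, -0.9, -1.1]
width: 0.611
```

Emit:
arm_command(plan=[{"dx": 0,"dy": 0,"dz": 20,"wx": 0,"wy": 0,"wz": 8,"claw": 0.45},{"dx": 0,"dy": 0,"dz": 0,"wx": 0,"wy": 0,"wz": 8,"claw": 0.45},{"dx": 0,"dy": 0,"dz": 0,"wx": 0,"wy": 0,"wz": 8,"claw": 0.45},{"dx": 0,"dy": 0,"dz": 0,"wx": 0,"wy": 0,"wz": 8,"claw": 0.45},{"dx": 0,"dy": 0,"dz": 0,"wx": 0,"wy": 0,"wz": 8,"claw": 0.45}])

```text
time_s: 11.6
eef_pos: [0.4778, -0.0016, 0.2069]
tool_rot: [0.67, 0.229, 0.668, -0.229]
wrist_force: [-0.6, 0.0, -1.6]
width: 0.617
```

Emit:
arm_command(plan=[{"dx": 0,"dy": 0,"dz": 0,"wx": 0,"wy": 0,"wz": 8,"claw": 0.45},{"dx": 0,"dy": 0,"dz": 0,"wx": 0,"wy": 0,"wz": 8,"claw": 0.45},{"dx": 0,"dy": 0,"dz": 0,"wx": 0,"wy": 0,"wz": 8,"claw": 0.45},{"dx": 0,"dy": 0,"dz": 0,"wx": 0,"wy": 0,"wz": 8,"claw": 0.45},{"dx": 0,"dy": 0,"dz": 0,"wx": 0,"wy": 0,"wz": 4,"claw": 0.45}])

```text
time_s: 12.1
eef_pos: [0.4763, 0.0001, 0.2089]
tool_rot: [0.708, -0.001, 0.706, 0.001]
wrist_force: [-0.1, -0.7, -1.7]
width: 0.616
```

```bash
python3 -c "
from h import *
st();log();grab('wrist','w10');grab('scene','s10')"
```

```text
12.1 [4.763e-01 1.000e-04 2.089e-01] rot
 [[ 0.002 -0.002  1.   ]
 [-0.     1.     0.002]
 [-1.    -0.     0.002]] 
F [-0.08 -0.68 -1.68] w 0.6163823424821895 q [ 1.164  0.186 -1.347  1.811  0.189  1.292 -0.229]
```

View pics/w10.png

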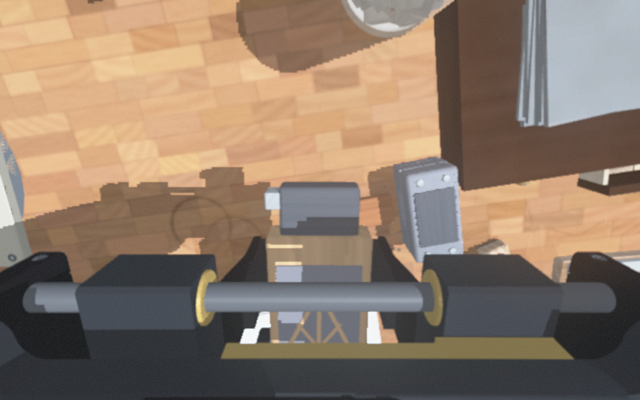

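View pics/s10.png

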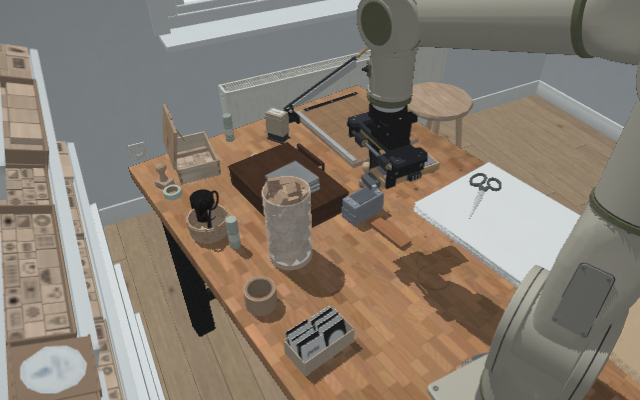

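The plate sits in the grip as it did before lifting (tongue rows 183–235), level at yaw 90°. I'll check IK from the present joints for the pitch.

```bash
python3 - <<'E'
from ik import *
r=np.radians
x,rr=fitL(); print(np.abs(rr).max())
for phid in (78,84,90):
    q=np.array([1.164,.186,-1.347,1.811,.189,1.292,-.229]); print(phid)
    L=[(np.array([.476,.0,.21]),toolR(r(phid),r(a))[0],a) for a in (0,10,20,30,40,50,60,70)]
    f=final(r(phid),r(20),0)[0]
    L+=[(f+[0,-.03,.04],toolR(r(phid),r(70))[0],'f+'),(f,toolR(r(phid),r(70))[0],'f')]
    for p,Rm,a in L:
        s=ik(p,Rm,q,.005); q=s[0]; print(a,np.round(p,3),np.round(q,2),np.round(s[1:],1))
E
```

```text
0.00039670472685209707
78
0 [0.476 0.    0.21 ] [ 1.14  0.17 -1.31  1.81  0.17  1.29 -0.42] [0. 0.]
10 [0.476 0.    0.21 ] [ 1.33  0.15 -1.36  1.84 -0.03  1.23 -0.23] [0. 0.]
20 [0.476 0.    0.21 ] [ 1.47  0.2  -1.4   1.86 -0.16  1.2  -0.08] [0. 0.]
30 [0.476 0.    0.21 ] [ 1.55  0.31 -1.42  1.88 -0.23  1.19  0.02] [0. 0.]
40 [0.476 0.    0.21 ] [ 1.59  0.44 -1.41  1.9  -0.29  1.17  0.1 ] [0. 0.]
50 [0.476 0.    0.21 ] [ 1.6   0.58 -1.38  1.91 -0.33  1.17  0.18] [0. 0.]
60 [0.476 0.    0.21 ] [ 1.61  0.73 -1.34  1.91 -0.37  1.17  0.25] [0. 0.]
70 [0.476 0.    0.21 ] [ 1.6   0.88 -1.31  1.91 -0.4   1.18  0.32] [0. 0.]
f+ [0.531 0.101 0.165] [ 1.36  0.95 -1.27  1.94 -0.42  0.92  0.31] [0. 0.]
f [0.531 0.131 0.125] [ 1.3   1.01 -1.23  1.98 -0.4   0.82  0.35] [0. 0.]
84
0 [0.476 0.    0.21 ] [ 1.15  0.18 -1.33  1.81  0.18  1.29 -0.33] [0. 0.]
10 [0.476 0.    0.21 ] [ 1.32  0.2  -1.38  1.82  0.03  1.25 -0.17] [0. 0.]
20 [0.476 0.    0.21 ] [ 1.43  0.29 -1.42  1.83 -0.07  1.24 -0.06] [0. 0.]
30 [0.476 0.    0.21 ] [ 1.49  0.4  -1.42  1.84 -0.13  1.23  0.02] [0. 0.]
40 [0.476 0.    0.21 ] [
[... 475 characters left out ...]
 0.19  1.3  -0.23] [0. 0.]
10 [0.476 0.    0.21 ] [ 1.3   0.24 -1.39  1.81  0.07  1.28 -0.1 ] [0. 0.]
20 [0.476 0.    0.21 ] [ 1.38  0.34 -1.41  1.8  -0.01  1.27 -0.01] [0. 0.]
30 [0.476 0.    0.21 ] [ 1.42  0.46 -1.4   1.8  -0.07  1.28  0.06] [0. 0.]
40 [0.476 0.    0.21 ] [ 1.44  0.59 -1.38  1.79 -0.12  1.29  0.12] [0. 0.]
50 [0.476 0.    0.21 ] [ 1.45  0.72 -1.36  1.78 -0.17  1.31  0.17] [0. 0.]
60 [0.476 0.    0.21 ] [ 1.46  0.85 -1.33  1.77 -0.22  1.33  0.22] [0. 0.]
70 [0.476 0.    0.21 ] [ 1.46  0.98 -1.3   1.76 -0.26  1.35  0.27] [0. 0.]
f+ [0.545 0.1   0.165] [ 1.21  1.06 -1.25  1.74 -0.25  1.14  0.25] [0. 0.]
f [0.545 0.13  0.125] [ 1.16  1.11 -1.22  1.77 -0.23  1.05  0.28] [0. 0.]
```

Emit:
arm_command(plan=[{"dx": 0,"dy": 0,"dz": 0,"wx": 0,"wy": 0,"wz": -6,"claw": 0.45},{"dx": 0,"dy": 0,"dz": 0,"wx": 7.5,"wy": -0.8,"wz": 0,"claw": 0.45},{"dx": 0,"dy": 0,"dz": 0,"wx": 8,"wy": -0.8,"wz": 0,"claw": 0.45},{"dx": 0,"dy": 0,"dz": 0,"wx": 8,"wy": -0.8,"wz": 0,"claw": 0.45},{"dx": 0,"dy": 0,"dz": 0,"wx": 8,"wy": -0.8,"wz": 0,"claw": 0.45}])

```text
time_s: 12.7
eef_pos: [0.4777, 0.0084, 0.2131]
tool_rot: [0.69, 0.234, 0.667, 0.158]
wrist_force: [-0.1, -1.0, -2.5]
width: 0.616
```

```bash
python3 -c "
from h import *
st();log()"
```

```text
12.7 [0.4777 0.0084 0.2131] rot
 [[ 0.061  0.095  0.994]
 [ 0.53   0.84  -0.113]
 [-0.846  0.534  0.002]] 
F [-0.08 -0.96 -2.46] w 0.6160602140439695 q [ 1.468  0.367 -1.368  1.845 -0.217  1.227  0.076]
```

Pitch is now 32°. Continuing to 70°.

Emit:
arm_command(plan=[{"dx": 0,"dy": 0,"dz": 0,"wx": 8,"wy": -0.8,"wz": 0,"claw": 0.45},{"dx": 0,"dy": 0,"dz": 0,"wx": 8,"wy": -0.8,"wz": 0,"claw": 0.45},{"dx": 0,"dy": 0,"dz": 0,"wx": 8,"wy": -0.8,"wz": 0,"claw": 0.45},{"dx": 0,"dy": 0,"dz": 0,"wx": 8,"wy": -0.8,"wz": 0,"claw": 0.45},{"dx": 0,"dy": 0,"dz": 0,"wx": 4,"wy": -0.4,"wz": 0,"claw": 0.45}])

```text
time_s: 13.2
eef_pos: [0.4804, 0.0014, 0.2138]
tool_rot: [0.6, 0.445, 0.558, 0.362]
wrist_force: [0.8, -0.7, -1.7]
width: 0.615
```

```bash
python3 -c "
from h import *
st();log();grab('wrist','w11');grab('scene','s11');grab('top','t11')"
```

```text
13.2 [0.4804 0.0014 0.2138] rot
 [[ 0.115  0.062  0.991]
 [ 0.931  0.341 -0.13 ]
 [-0.346  0.938 -0.018]] 
F [ 0.83 -0.72 -1.74] w 0.6147972866473483 q [ 1.517  0.877 -1.267  1.84  -0.387  1.26   0.307]
```

View pics/s11.png

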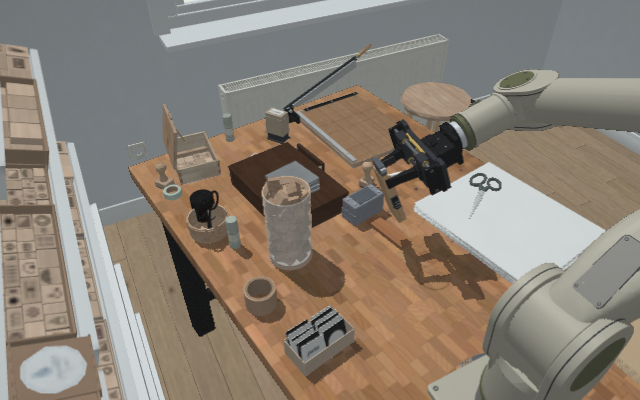

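View pics/w11.png

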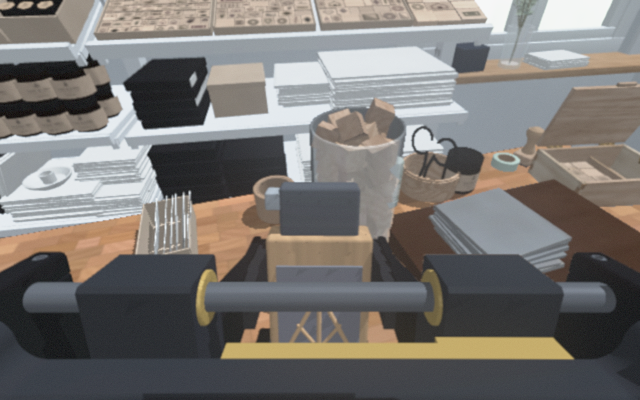

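View pics/t11.png

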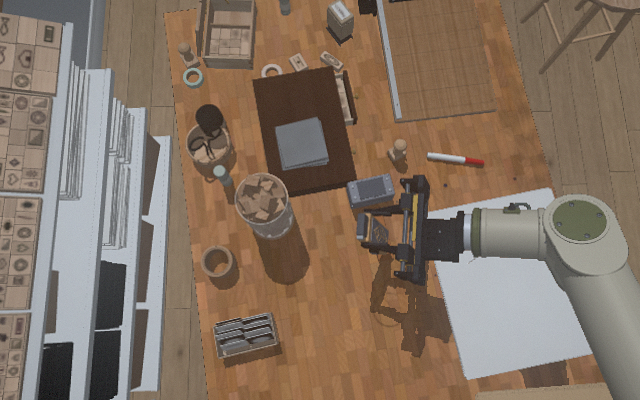

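The plate stands steep, leaning about 20°, clip end up and printed side toward the gripper. The vase is ahead at (357,170) in the wrist view. I'll refine the vase axis from the depth clouds.

```bash
python3 - <<'E'
from h import *
from scipy.optimize import least_squares
for fn in ('top0','scene0','w11','w8','s11'):
    im,d,p=load(fn); X=cloud(d,p).reshape(-1,3); X=X[d.reshape(-1)>0]
    rr=np.hypot(X[:,0]-.5448,X[:,1]-.1957)
    m=(rr<.065)&(rr>.04)&(X[:,2]>.05)&(X[:,2]<.215); q=X[m]
    if len(q)<50: print(fn,len(q)); continue
    o=least_squares(lambda c: np.hypot(q[:,0]-c[0],q[:,1]-c[1])-.052,[.5448,.1957],loss='soft_l1',f_scale=.003)
    print(fn,len(q),o.x,np.median(np.abs(o.fun)), q.min(0),q.max(0))
E
```

```text
top0 1509 [0.54519403 0.1956819 ] 0.001919791456568419 [0.49269343 0.1440152  0.05011858] [0.59740602 0.2467221  0.21488141]
scene0 2723 [0.54699295 0.19603885] 0.0009375222061290336 [0.49225826 0.14551115 0.05005013] [0.59785896 0.24901582 0.2130765 ]
w11 6589 [0.54706004 0.19489306] 0.0004253132844450405 [0.4950483  0.14129321 0.05027729] [0.60945585 0.24606579 0.21473018]
w8 21784 [0.54734803 0.19521255] 0.00028838729687666667 [0.49963101 0.14132126 0.05000555] [0.59202419 0.17421419 0.13313133]
s11 2720 [0.54690718 0.19604795] 0.0009244899081209679 [0.49182997 0.14505325 0.05005598] [0.59726651 0.24887046 0.21497855]
```

Emit:
arm_command(plan=[{"dx": 14,"dy": 25,"dz": 0,"wx": -0.1,"wy": -1,"wz": 0.4,"claw": 0.45},{"dx": 15,"dy": 25,"dz": 0,"wx": 0,"wy": 0,"wz": 0,"claw": 0.45},{"dx": 15,"dy": 25,"dz": -5,"wx": 0,"wy": 0,"wz": 0,"claw": 0.45},{"dx": 14,"dy": 20,"dz": -10,"wx": 0,"wy": 0,"wz": 0,"claw": 0.45},{"dx": 0,"dy": 0,"dz": 0,"wx": 0,"wy": 0,"wz": 0,"claw": 0.45}])

```text
time_s: 13.85
eef_pos: [0.5416, 0.1028, 0.2044]
tool_rot: [0.611, 0.429, 0.558, 0.363]
wrist_force: [-0.1, 0.0, -2.5]
width: 0.613
```

```bash
python3 -c "
from h import *
st();grab('wrist','w12')"
```

```text
13.85 [0.5416 0.1028 0.2044] rot
 [[ 0.114  0.036  0.993]
 [ 0.922  0.368 -0.119]
 [-0.369  0.929  0.009]] 
F [-0.12  0.01 -2.46] w 0.6131359004493335 q [ 1.298  0.888 -1.275  1.839 -0.412  1.05   0.263]
```

View pics/w12.png

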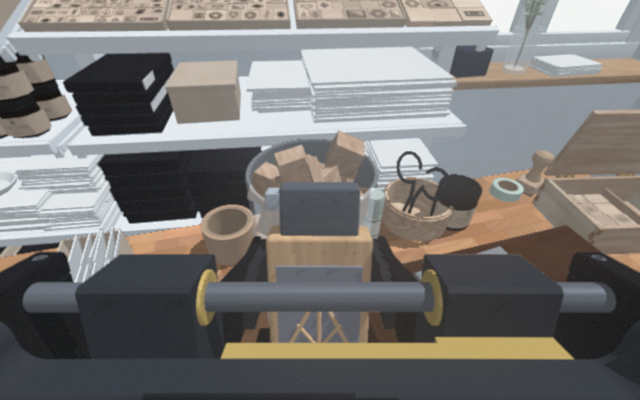

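Emit:
arm_command(plan=[{"dx": -4,"dy": 4,"dz": -15,"wx": 1.2,"wy": -0.1,"wz": 0,"claw": 0.45},{"dx": 0,"dy": 0,"dz": -20,"wx": 0,"wy": 0,"wz": 0,"claw": 0.45},{"dx": 0,"dy": 0,"dz": -15,"wx": 0,"wy": 0,"wz": 0,"claw": 0.45},{"dx": 0,"dy": 0,"dz": 0,"wx": 0,"wy": 0,"wz": 0,"claw": 0.45}])

```text
time_s: 14.3
eef_pos: [0.5387, 0.1034, 0.1544]
tool_rot: [0.61, 0.432, 0.554, 0.366]
wrist_force: [0.5, -0.1, -1.6]
width: 0.615
```

```bash
python3 -c "
from h import *
st();grab('scene','s13');grab('top','t13')
a=cv2.imread('pics/s13.png')[140:290,230:430];b=cv2.imread('pics/t13.png')[150:300,220:420]
cv2.imwrite('pics/c13.png',np.hstack([cv2.resize(a,(400,300),interpolation=cv2.INTER_CUBIC),cv2.resize(b,(400,300),interpolation=cv2.INTER_CUBIC)]))"
```

```text
14.3 [0.5387 0.1034 0.1544] rot
 [[ 0.119  0.031  0.992]
 [ 0.926  0.358 -0.122]
 [-0.359  0.933  0.014]] 
F [ 0.46 -0.1  -1.63] w 0.6147744449943727 q [ 1.273  0.965 -1.216  1.863 -0.379  0.997  0.329]
```

View pics/c13.png

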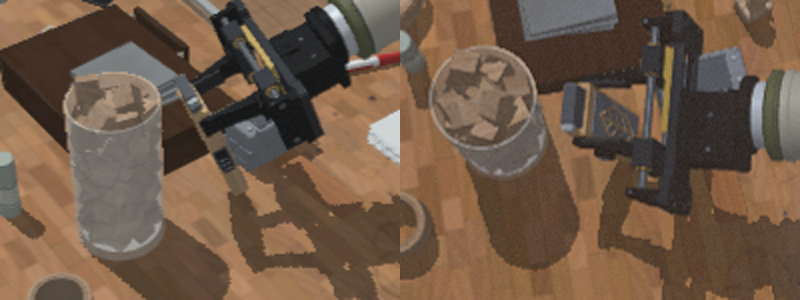

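Alignment looks right: the tongue faces the vase with about a 24 mm gap. Closing the gap to about 5 mm and lowering.

Emit:
arm_command(plan=[{"dx": 1,"dy": 9,"dz": -8,"wx": 0.1,"wy": 0.7,"wz": -0.3,"claw": 0.45},{"dx": 0,"dy": 8,"dz": -8,"wx": 0,"wy": 0,"wz": 0,"claw": 0.45},{"dx": 0,"dy": 0,"dz": -4,"wx": 0,"wy": 0,"wz": 0,"claw": 0.45},{"dx": 0,"dy": 0,"dz": 0,"wx": 0,"wy": 0,"wz": 0,"claw": 0.45}])

```text
time_s: 14.8
eef_pos: [0.541, 0.1222, 0.1361]
tool_rot: [0.608, 0.436, 0.555, 0.363]
wrist_force: [-0.5, -0.4, -2.1]
width: 0.616
```

```bash
python3 -c "
from h import *
st()"
```

```text
14.8 [0.541  0.1222 0.1361] rot
 [[ 0.121  0.043  0.992]
 [ 0.926  0.356 -0.128]
 [-0.358  0.934  0.003]] 
F [-0.51 -0.37 -2.07] w 0.6156584487439613 q [ 1.238  0.99  -1.2    1.88  -0.378  0.943  0.334]
```

Emit:
arm_command(plan=[{"dx": -1,"dy": 0,"dz": -4,"wx": 0,"wy": 0,"wz": 0,"claw": 0.45},{"dx": 0,"dy": 0,"dz": -3,"wx": 0,"wy": 0,"wz": 0,"claw": 0.45},{"dx": 0,"dy": 0,"dz": 0,"wx": 0,"wy": 0,"wz": 0,"claw": 0.45}])

```text
time_s: 15.1
eef_pos: [0.5401, 0.1221, 0.1287]
tool_rot: [0.608, 0.436, 0.555, 0.363]
wrist_force: [-0.2, -0.2, -1.0]
width: 0.616
```

Emit:
arm_command(plan=[{"dx": 0,"dy": 0,"dz": -1.5,"wx": 0,"wy": 0,"wz": 0,"claw": 0.45},{"dx": 0,"dy": 0,"dz": 0,"wx": 0,"wy": 0,"wz": 0,"claw": 0.45}])

```text
time_s: 15.3
eef_pos: [0.5402, 0.1218, 0.1271]
tool_rot: [0.608, 0.436, 0.555, 0.363]
wrist_force: [-0.3, 0.5, -2.2]
width: 0.614
```

Emit:
arm_command(plan=[{"dx": 0,"dy": 0,"dz": -1,"wx": 0,"wy": 0,"wz": 0,"claw": 0.45},{"dx": 0,"dy": 0,"dz": 0,"wx": 0,"wy": 0,"wz": 0,"claw": 0.45}])

```text
time_s: 15.5
eef_pos: [0.5404, 0.1217, 0.1262]
tool_rot: [0.609, 0.436, 0.555, 0.363]
wrist_force: [-0.2, -0.2, -2.3]
width: 0.621
```

Emit:
arm_command(plan=[{"dx": 0,"dy": 0,"dz": -1,"wx": 0,"wy": 0,"wz": 0,"claw": 0.45},{"dx": 0,"dy": 0,"dz": 0,"wx": 0,"wy": 0,"wz": 0,"claw": 0.45}])

```text
time_s: 15.7
eef_pos: [0.5406, 0.122, 0.126]
tool_rot: [0.608, 0.437, 0.554, 0.363]
wrist_force: [0.1, -0.7, -1.0]
width: 0.614
```

Emit:
arm_command(plan=[{"dx": 0,"dy": 0,"dz": -1,"wx": 0,"wy": 0,"wz": 0,"claw": 0.45},{"dx": 0,"dy": 0,"dz": 0,"wx": 0,"wy": 0,"wz": 0,"claw": 0.45}])

```text
time_s: 15.9
eef_pos: [0.5406, 0.1224, 0.1259]
tool_rot: [0.608, 0.437, 0.554, 0.364]
wrist_force: [-1.3, -0.7, 1.7]
width: 0.614
```

The foot touched the table at z=0.126, as predicted (0.1263). Nudging toward the vase.

Emit:
arm_command(plan=[{"dx": 0,"dy": 2,"dz": 0.5,"wx": 0,"wy": 0,"wz": 0,"claw": 0.45},{"dx": 0,"dy": 1.5,"dz": 0,"wx": 0,"wy": 0,"wz": 0,"claw": 0.45},{"dx": 0,"dy": 0,"dz": 0,"wx": 0,"wy": 0,"wz": 0,"claw": 0.45}])

```text
time_s: 16.2
eef_pos: [0.5409, 0.1256, 0.1258]
tool_rot: [0.609, 0.437, 0.554, 0.363]
wrist_force: [-0.4, -0.1, 1.8]
width: 0.609
```

```bash
python3 -c "
from h import *
st();grab('wrist','w14');grab('scene','s14');grab('top','t14')
a=cv2.imread('pics/s14.png')[140:290,230:430];b=cv2.imread('pics/t14.png')[150:300,220:420]
cv2.imwrite('pics/c14.png',np.hstack([cv2.resize(a,(400,300),interpolation=cv2.INTER_CUBIC),cv2.resize(b,(400,300),interpolation=cv2.INTER_CUBIC)]))"
```

```text
16.2 [0.5409 0.1256 0.1258] rot
 [[ 0.122  0.041  0.992]
 [ 0.926  0.355 -0.129]
 [-0.357  0.934  0.005]] 
F [-0.37 -0.08  1.8 ] w 0.6092288340462001 q [ 1.228  1.007 -1.189  1.885 -0.372  0.925  0.347]
```

View pics/c14.png

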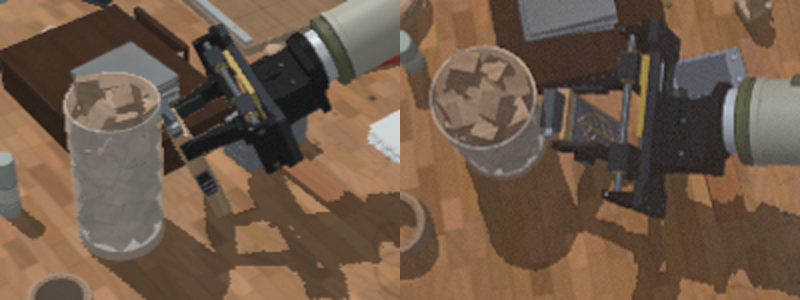

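Emit:
arm_command(plan=[{"dx": 0,"dy": 1.5,"dz": 0,"wx": 0,"wy": 0,"wz": 0,"claw": 0.45},{"dx": 0,"dy": 0,"dz": 0,"wx": 0,"wy": 0,"wz": 0,"claw": 0.45}])

```text
time_s: 16.55
eef_pos: [0.541, 0.1269, 0.1258]
tool_rot: [0.609, 0.437, 0.554, 0.363]
wrist_force: [-0.3, -0.7, 1.9]
width: 0.617
```

Emit:
arm_command(plan=[{"dx": 0,"dy": 0,"dz": 0,"wx": 0,"wy": 0,"wz": 0,"claw": 0.66},{"dx": 0,"dy": 0,"dz": 0,"wx": 0,"wy": 0,"wz": 0,"claw": 0.75},{"dx": 0,"dy": 0,"dz": 0,"wx": 0,"wy": 0,"wz": 0,"claw": 0.85},{"dx": 0,"dy": 0,"dz": 0,"wx": 0,"wy": 0,"wz": 0,"claw": 0.9}])

```text
time_s: 16.95
eef_pos: [0.5408, 0.1272, 0.1258]
tool_rot: [0.608, 0.437, 0.554, 0.363]
wrist_force: [0.1, -0.2, 0.5]
width: 0.839
```

```bash
python3 -c "
from h import *
st();grab('wrist','w15')"
```

```text
16.95 [0.5408 0.1272 0.1258] rot
 [[ 0.122  0.042  0.992]
 [ 0.926  0.355 -0.129]
 [-0.357  0.934  0.005]] 
F [ 0.1  -0.17  0.46] w 0.8391820308839792 q [ 1.227  1.007 -1.19   1.886 -0.373  0.923  0.346]
```

View pics/w15.png

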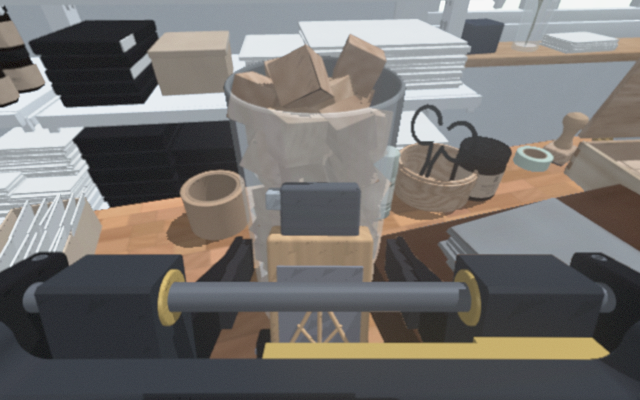

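Released at 0.84 opening and the plate stays put against the vase. Opening fully and backing out along the tool axis.

Emit:
arm_command(plan=[{"dx": 0,"dy": 0,"dz": 0,"wx": 0,"wy": 0,"wz": 0,"claw": 1},{"dx": 0,"dy": 0,"dz": 0,"wx": 0,"wy": 0,"wz": 0,"claw": 1},{"dx": -1.2,"dy": -9,"dz": 3.5,"wx": 0,"wy": 0,"wz": 0,"claw": 1},{"dx": -2.4,"dy": -18,"dz": 7,"wx": 0,"wy": 0,"wz": 0,"claw": 1},{"dx": -2.4,"dy": -18,"dz": 7,"wx": 0,"wy": 0,"wz": 0,"claw": 1}])

```text
time_s: 17.5
eef_pos: [0.5329, 0.0827, 0.1441]
tool_rot: [0.607, 0.436, 0.555, 0.365]
wrist_force: [0.0, 0.2, -0.6]
width: 0.997
```

Emit:
arm_command(plan=[{"dx": -3,"dy": -23,"dz": 9,"wx": 0,"wy": 0,"wz": 0,"claw": 1},{"dx": -3,"dy": -23,"dz": 9,"wx": 0,"wy": 0,"wz": 0,"claw": 1},{"dx": -3,"dy": -23,"dz": 9,"wx": 0,"wy": 0,"wz": 0,"claw": 1},{"dx": 0,"dy": 0,"dz": 0,"wx": 0,"wy": 0,"wz": 0,"claw": 1},{"dx": 0,"dy": 0,"dz": 0,"wx": 0,"wy": 0,"wz": 0,"claw": 1}])

```text
time_s: 18.0
eef_pos: [0.5237, 0.0049, 0.1734]
tool_rot: [0.609, 0.437, 0.554, 0.363]
wrist_force: [0.0, 0.5, 0.3]
width: 1.006
```

```bash
python3 - <<'E'
from h import *
st();grab('wrist','w16');grab('scene','s16');grab('top','t16')
a=cv2.imread('pics/s16.png')[140:290,230:430];b=cv2.imread('pics/t16.png')[150:300,220:420]
cv2.imwrite('pics/c16.png',np.hstack([cv2.resize(a,(400,300),interpolation=cv2.INTER_CUBIC),cv2.resize(b,(400,300),interpolation=cv2.INTER_CUBIC)]))
im,d,p=load('w16');X=cloud(d,p)
m=(X[...,0]>.5)&(X[...,0]<.57)&(X[...,1]>.07)&(X[...,1]<.143)&(X[...,2]>.01)&(X[...,2]<.2)
q=X[m]; c=q.mean(0); u,s,v=np.linalg.svd(q-c,full_matrices=False); print(len(q),c,v[2],s,'z max',q[:,2].max(), 'lean',90-np.degrees(np.arccos(abs(v[2][2]))))
for u_,v_ in []: pass
E
```

```text
18.0 [0.5237 0.0049 0.1734] rot
 [[ 0.123  0.042  0.992]
 [ 0.926  0.355 -0.13 ]
 [-0.358  0.934  0.004]] 
F [0.04 0.51 0.27] w 1.0057899157019647 q [ 1.389  0.948 -1.189  1.772 -0.349  1.198  0.336]
7943 [0.53711521 0.10554395 0.11178133] [ 0.14521446  0.90046643 -0.40996704] [3.42202176 1.40180668 0.20813048] z max 0.19905488035874097 lean 24.202764131667237
```

View pics/w16.png

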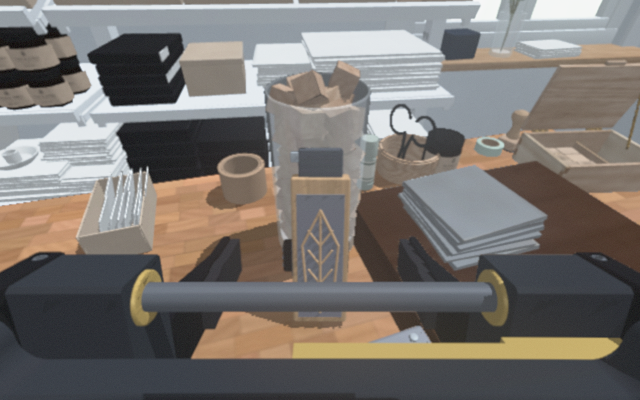

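View pics/c16.png

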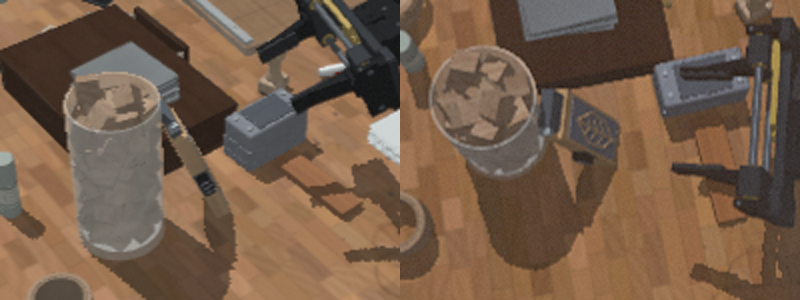

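The plate leans on the vase, clip end up and leaf side outward, with every bystander upright. I'll back off a little more, wait, and check that nothing creeps.

Emit:
arm_command(plan=[{"dx": -3,"dy": -23,"dz": 15,"wx": 0,"wy": 0,"wz": 0,"claw": 1},{"dx": 0,"dy": 0,"dz": 0,"wx": 0,"wy": 0,"wz": 0,"claw": 1},{"dx": 0,"dy": 0,"dz": 0,"wx": 0,"wy": 0,"wz": 0,"claw": 1},{"dx": 0,"dy": 0,"dz": 0,"wx": 0,"wy": 0,"wz": 0,"claw": 1},{"dx": 0,"dy": 0,"dz": 0,"wx": 0,"wy": 0,"wz": 0,"claw": 1}])

```text
time_s: 18.65
eef_pos: [0.5187, -0.0126, 0.1877]
tool_rot: [0.606, 0.436, 0.556, 0.366]
wrist_force: [0.8, 0.1, -0.2]
width: 1.002
```

```bash
python3 - <<'E'
from h import *
st();grab('scene','s17');grab('top','t17');grab('wrist','w17')
from scipy.spatial.transform import Rotation
for n in 'st':
    a=cv2.imread(f'pics/{n}16.png').astype(int);b=cv2.imread(f'pics/{n}17.png').astype(int)
    w=(slice(200,270),slice(260,365)) if n=='s' else (slice(170,240),slice(235,335))
    print(n,np.abs(a-b)[w].mean(),np.abs(a-b)[w].max())
im,d,p=load('w17');X=cloud(d,p)
h=np.array([.13,.9915]); V=np.array([.547,.1953])
hh=(X[...,:2]-V)@h; lat=(X[...,:2]-V)@np.array([h[1],-h[0]])
# leaf face: row-wise median along the middle
for z in (.03,.05,.08,.11,.13,.155,.163):
    m=(abs(lat)<.012)&(hh<-.045)&(hh>-.15)&(abs(X[...,2]-z)<.004); print(z,m.sum(),np.round(np.median(hh[m])*1000,1) if m.any() else None)
m=(hh<-.045)&(hh>-.15)&(X[...,2]>.03)&(X[...,2]<.13)&(abs(lat)<.02)
pf=np.polyfit(X[...,2][m],hh[m],1); print('lean',np.degrees(np.arctan(pf[0])))
E
```

```text
18.65 [ 0.5187 -0.0126  0.1877] rot
 [[ 0.114  0.041  0.993]
 [ 0.928  0.353 -0.121]
 [-0.355  0.935  0.002]] 
F [ 0.82  0.14 -0.19] w 1.0018120697680524 q [ 1.41   0.937 -1.194  1.744 -0.348  1.254  0.328]
s 0.7126077097505669 7
t 2.5581428571428573 15
0.03 0 None
0.05 161 -116.9
0.08 190 -104.9
0.11 207 -93.1
0.13 232 -84.6
0.155 226 -70.1
0.163 368 -66.0
lean 21.94510608026321
```

View pics/t17.png

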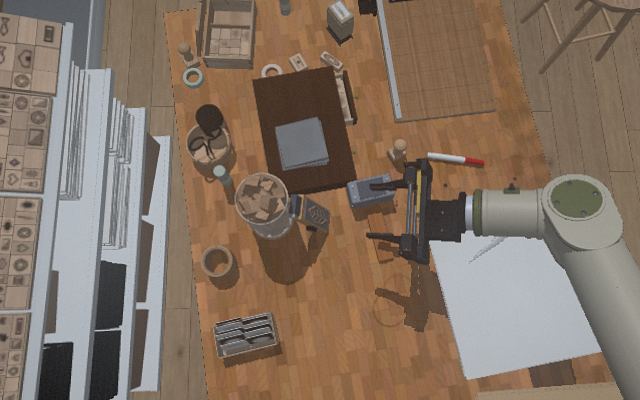

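The lean measures 21.9°. The tongue's back face works out at about 51 mm from the vase axis, against a 52 mm vase radius, so it is touching. Nothing moved between the two looks, so I'm handing in.

```bash
python3 -c "
from bench import manip
print(manip.job_done())"
```

```text
the job is handed in; nothing more can be done
None
```

The job is handed in at about 19 s of the 61 s allowed, and every step appears to have worked; no verdict was reported.

- **Unclipping:** I squeezed the plate across its button until it was about 8 mm in, then drew the plate straight out. The wrist force stayed under about 2 N.
- **Laying flat:** I set the plate down left of the dock, printed side up, and let go. The fingers can't go low enough to set it fully on the table, so it dropped the last 5–8 mm. It landed flat and the catch sprang back out.
- **Leaning:** I gripped it again about 58 mm from its centre towards the clip end. I turned and pitched it, felt the foot touch the table, leaned it on the vase and backed away.

**Last checks:**
- **Lean:** it measures about 22°, with the clip end up and the leaf side facing away from the vase.
- **Contact with the vase:** the tongue's back face worked out at about 51 mm from the vase axis, against a 52 mm radius. That means contact within the camera's accuracy; the contact force itself could not be read.
- **At rest:** pictures 0.6 s apart showed no movement.
- **Surroundings:** the gripper is clear of everything, and the glue stick, hand stamp and tape roll are all upright.

One check disagreed: an earlier, rougher plane fit gave 24°, but it took in more than the leaf face, so I trust the 22°.

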